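# Hook a bottle tray into a slat panel and load it

### The job

Hang the loose blue tray in the upper groove of the slat panel, in the free bay between the grey tray and the tape roll: with its front tilted up, work its hook lip into the groove, then swing the front down until the tray hangs fully seated and level, its back against the panel, and let go. Then stand the amber bottle upright in the blue tray. Feel your way and never force the tray against the panel, and leave everything else where it is.

Things in the scene. Friction and masses are not known exactly. Their poses are not given: they have to be found in the camera images.
- stand: White bench-top slat stand, fixed (all sizes mm): posts carry a rigid slat panel 448 wide, 180 high, with two level grooves 100 apart, capped ends. Origin: bench level, below the middle of the panel's front face; x points into the panel, y along the grooves (to the left), z up. The panel is clamped up to 18 above or below its nominal height; this pose and the stand's points do not show it.
- bay (a point): Middle of the free bay at the upper groove: on the front face, at the NOMINAL height (stand z 185) of the lower edge of the groove's mouth; the true edge is up to 18 higher or lower: find it by touch or by eye. The bay is 220 wide: to its left a grey tray with bottles that reaches 135 out from the panel, to its right a tape roll on a prong. Hang the tray's middle within 50 of this point along y.
- groove (a point): Same point 10 behind the front face, inside the upper groove (nominal height). The mouth is 14 high; above it hangs a front lip 5 thick with round end (radius 2.5), 14 tall. The cavity behind rises 28 from the level of the mouth's lower edge, its floor is level with that edge, its back wall is 20 behind the front face. The lower groove, 100 below, is alike.
- panel_top (a point): Nominal top edge of the panel, 52 mm above the lower edge of the upper mouth (the true one shifts with the panel); the panel is 24 mm thick. Two posts behind it reach 275 mm above the bench. Between the two grooves its front face is plain and flat for 72 mm below the upper mouth. Hanging the tray takes only light pushes, under about 10 N.
- tray: Loose blue hook-on tray, 0.15 to 0.31 kg, standing on the bench. Origin under the middle of its floor; x to its back (hook side), y left, z up. Floor 114 wide, 4 thick, x -50 to 55; back plate 75 high, rear face at x 55; side walls 24 high. Hung, the shank rests on the mouth's lower edge with the lip up behind the front lip: level within 2 deg, rear face 0 to 2 mm off the panel.
- tray_grip (a point): Grip point on the tray's tab, middle of its thickness (tray x -67, y 0, z 53 mm). The tab is a flat plate 9 thick, 44 wide, that rises from the front edge and leans out to the front by 0.30 rad (17 deg) from vertical; its top end is 20 above this point along the slope. A gripper pointing 17 deg forward of straight down takes it square, one finger before it, one behind.
- tray_shank (a point): Underside of the tray's hook shank at the rear face of the back plate (tray x 55, y 0, z 71 mm). The level shank is 4 thick, 100 wide; the slot between plate and lip is 3.5 wide at its bottom, 8 at the top. With the front raised 30 to 36 deg the lip goes into the mouth till this point is 13 before the face, then in and 5 up, then home as the front swings down.
- tray_hook (a point): Centre of the round end (radius 2 mm) of the tray's hook lip, at tray x 65, y 0, z 88 mm. The lip is 4 thick and rises 16 from the shank's end (centre x 60.5, z 73), leaning back 0.3 rad. With the shank it is 19 tall, too tall for the 14 high mouth while the tray is level; it needs at least 20 deg of tilt. Painted metal: hook and groove slide easily (friction about 0.2).
- amber_bottle: Amber reagent bottle with black cap, 36 mm across, 66 mm tall, about 0.08 kg, standing on the bench at the left. Origin at the centre of its base, z up.
- white_bottle: White reagent bottle of the same size, a bystander; the two bottles may have changed places. Origin at the centre of its base.
- petri_dish: Petri dish, 59 mm across, 15 mm tall, bystander at the front. Origin at the centre of its base.
- marker: Blue-capped marker pen, 137 mm long, bystander lying at the left front. Origin at its middle.
There are look-alikes about, which are no part of the job. What is shaped like the amber_bottle but pink or turquoise is not meant.

How it is judged:
By the outcome, as a careful person would: the job done as asked, in the order asked, and still so for the second after the job is handed in, with the robot touching nothing.
It also fails if it takes over 72 s, if anything falls off the work surface, if the arm or the gripper's body presses on something with over 40 N, if the wrist force passes 120 N, or if a joint passes its speed limit or range.

### The arm

A 6-joint arm with a two-finger parallel gripper is mounted at the origin on a cart in front of the work surface, level with it; the furniture and walls round the work are solid. World frame = base frame: x ahead of the robot, y to its left, z up, the work surface at z = 0. Lengths are in m, angles in rad, forces in N, time in s.
With the tool pointing down it reaches from about 0.375 to 0.9 m from the base axis. Payload 3.1 kg.
Tool frame: the origin (TCP) lies at the very end of the fingers, on their centre line; the grasp point (between the pads) lies 19 mm behind it; z points along the fingers, y is the direction in which the jaws open and shut (so a half turn about z gives the same grasp; the last joint's range is limited). The gripper opens to 85 mm and grips with 20 to 120 N. Pads are 22 mm wide; open, the fingers measure 114 mm over their backs; the gripper's body (76 mm by 85 mm) begins 54 mm behind the grasp point. The pads swing forward as they close: fully open they stand 13 mm farther back than shut.
Start: joints at [1.117, 0.527, 1.433, -0, 1.181, -0.178], TCP at [0.17, 0.601, 0.231] pointing down, gripper open.
Joint ranges: [-3.08, 3.08], [-0.75, 2.2], [0.22, 2.44], [-1.43, 4.57], [0, 2.65], [-2.85, 2.85]. Speed limits (rad/s): [2.79, 2.79, 3.14, 3.14, 3.14, 3.14].

### API

Orientations are given as a unit quaternion [x, y, z, w].
In Python, from station import * gives the robot as it stands.
- The arm moves only by the tool jog_arm, never from a script. Its argument "motion" is a list of rows, each a list of 5 numbers: the shift along the world's x, y, z in cm, then the turn about the world's z in degrees, then the closure in counts, from 0 (fully open) to 255 (shut). In form: [[tx, ty, tz, yaw, jaw], ...]. A call has 1 to 10 rows; each row shifts and turns the pose as measured when the row begins; what a row does not reach is not made up. A row lasts 1/12 s, in which the tool goes at most 41.7 mm and 7.16 degrees, less where a joint would pass 70% of its speed; a pose out of reach is approached as far as the arm can. A call with a gripper value outside its range is refused whole. The fingers move at their own pace and stop on an object; "squeeze" is the grip in N (left out, the last holds). Time passes only in rows, so rows that do not move let the fingers close. It gives the time, the measured TCP pose, the force and the opening at its end, in the units of the state.
- sense(): the state, without advancing time (a new reading comes with each control period).
- snapshot(name): name is "scene" or "top"; returns a dict with "img" (384x512x3 uint8, red, green, blue), "depth" (384x512 float32, m along the optical axis (not along the pixel's ray), 0 where there is no reading), "intrinsics" (3x3 intrinsics, pixels), "eye" and "attitude" of the camera in the world. Camera axes: x right, y down, z forward; pixel columns grow to the right and rows downward; lengths in m; the calibration is good to about 2 mm. A picture is of the moment at which its call begins.
- sign_off(): hands the job in, once; it reports no verdict.
The state is a dict: "t": time; "q": joint angles; "qd": joint speeds; "tau": joint torques, N m; "tcp_pos": TCP position; "tool_rot": TCP orientation; "force": force on the tool from outside, world axes, zero at the start; "ft_torque": the same for the moment, N m; "finger_gap": opening from 0.0 (shut) to 1.0 (fully open).
Only numpy, scipy, OpenCV 4.12 (cv2) and the standard library are available. Lean on these libraries where they do the work, as an engineer would, in place of code of your own. Each camera call takes 0.05 s, during which the arm holds its last target.

## Working session

There is one attempt and no reset: what is moved stays moved. The work goes in short steps, Python scripts to look and compute and a tool call to move; the robot and the scene stay as the last step left them, time stands still between calls to the robot, and variables do not carry over. Pictures are saved under pics/ and viewed, and the job is handed in when it is done.

Besides the shell and the picture viewer there is one more tool, called after "Call:" in YAML: its name, and indented under it one key for each argument. jog_arm: Moves the arm, as the interface text tells. Its arguments: {"type":"object","properties":{"motion":{"type":"array","items":{"type":"array","items":{"type":"number"}}},"squeeze":{"type":"number"}},"required":["motion"]}

```bash
ls; mkdir -p pics; cat > h.py <<'E'
from station import *
import numpy as np, cv2
def snap(name,tag):
    s=snapshot(name); np.savez(f'{tag}.npz',**{k:np.array(v) for k,v in s.items()})
    cv2.imwrite(f'pics/{tag}.png',s['img'][:,:,::-1]); return s
E
python3 - <<'E'
from h import *
print(sense())
for n in('scene','top'):
    s=snap(n,n+'0'); print(n,s['intrinsics'],s['eye'],s['attitude'])
E
```

```text
pics
{'t': 0.0, 'q': array([ 1.11654022e+00,  5.28520900e-01,  1.43389127e+00, -1.70658913e-05,
        1.18144989e+00, -1.78505700e-01]), 'qd': array([-0.00021777,  0.00053809, -0.00124992, -0.00022189, -0.00066014,
       -0.00022848]), 'tau': array([-1.07631517e-03, -4.42352343e+01, -1.78026867e+01, -4.06605604e-04,
        8.32035294e-03, -2.65076409e-06]), 'tcp_pos': array([0.16982325, 0.60072929, 0.23030354]), 'tool_rot': array([ 1.37435488e-01,  9.90510070e-01, -1.08084246e-03, -3.45540951e-04]), 'force': array([ 0.96046479, -0.08646374, -0.03900354]), 'ft_torque': array([ 0.0022675 , -0.04331194,  0.0346665 ]), 'finger_gap': 1.0010531231726758}
scene [[469.54686857   0.         259.93989155]
 [  0.         469.54686857 190.2820655 ]
 [  0.           0.           1.        ]] [-0.35651895 -0.42974691  1.01502126] [ 0.7751375  -0.47193566  0.22070178 -0.35739238]
top [[353.6865913    0.         260.03275248]
 [  0.         353.6865913  195.5110469 ]
 [  0.           0.           1.        ]] [0.43235722 0.05276632 1.16811947] [ 0.70712545 -0.70419195  0.05277966 -0.03607782]
```

View pics/scene0.png

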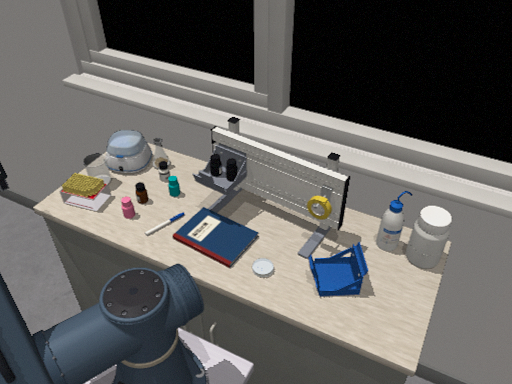

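View pics/top0.png

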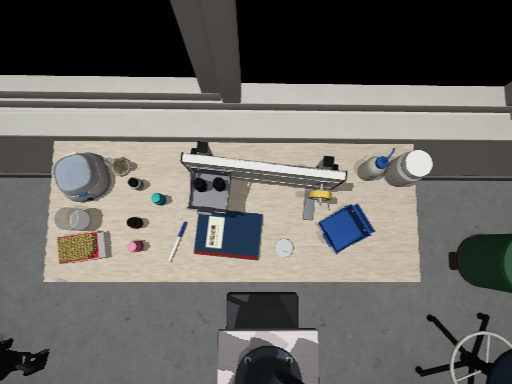

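```bash
cat >> h.py <<'E'
from scipy.spatial.transform import Rotation as R
def load(tag):
    d=np.load(tag+'.npz'); return {k:d[k] for k in d.files}
def pts(s):
    K=s['intrinsics']; Z=s['depth'].astype(float); v,u=np.mgrid[0:Z.shape[0],0:Z.shape[1]]
    P=np.stack([(u-K[0,2])/K[0,0]*Z,(v-K[1,2])/K[1,1]*Z,Z],-1)
    P=P@R.from_quat(s['attitude']).as_matrix().T+s['eye']; P[Z==0]=np.nan; return P
def crop(s,u0,v0,u1,v1,k,out):
    c=cv2.resize(s['img'][v0:v1,u0:u1,::-1],None,fx=k,fy=k,interpolation=cv2.INTER_CUBIC); cv2.imwrite('pics/'+out,c)
E
python3 - <<'E'
from h import *
a=load('scene0');b=load('top0')
crop(a,60,120,200,220,5,'c1.png'); crop(a,190,120,390,310,4,'c2.png'); crop(b,170,130,390,270,3,'c3.png')
P=pts(b);Q=pts(a)
for n,(u,v) in dict(amber=(135,222),white=(135,184),petri=(285,247),trayf=(342,230),bench=(150,260)).items(): print(n,P[v,u].round(4))
for n,(u,v) in dict(amber=(141,186),bench=(120,230)).items(): print(n,Q[v,u].round(4))
E
```

```text
amber [0.4872 0.413  0.065 ]
white [0.6064 0.4193 0.0626]
petri [ 0.4108 -0.056   0.0101]
trayf [ 0.4665 -0.2447  0.0057]
bench [0.3682 0.3795 0.0033]
amber [0.4847 0.4186 0.0667]
bench [0.3466 0.4025 0.0015]
```

```bash
python3 - <<'E'
import cv2
E
echo
```

```text
(no output)
```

View pics/c1.png

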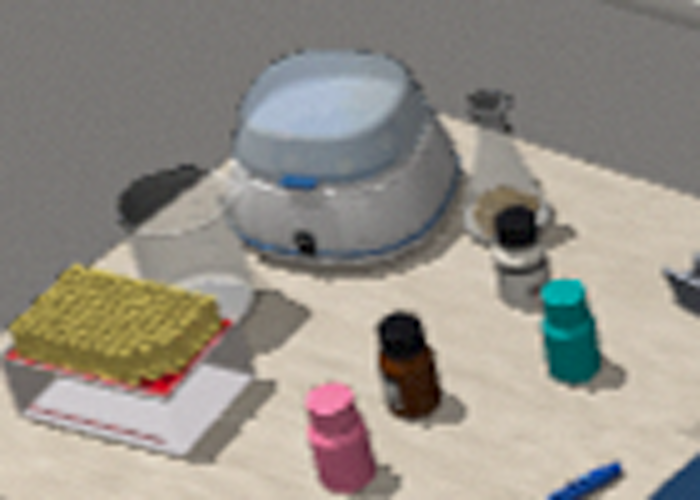

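View pics/c2.png

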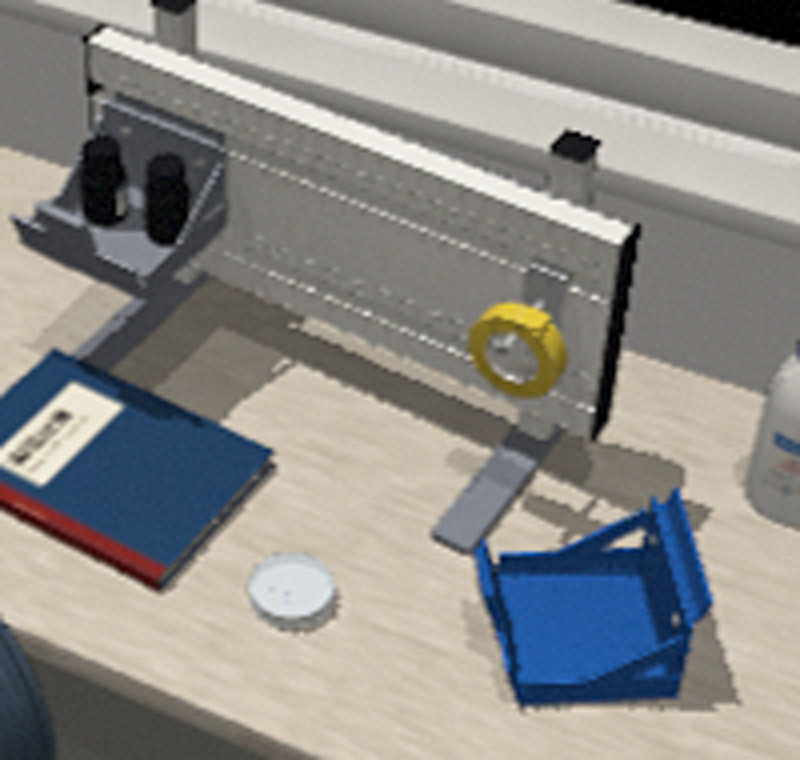

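View pics/c3.png

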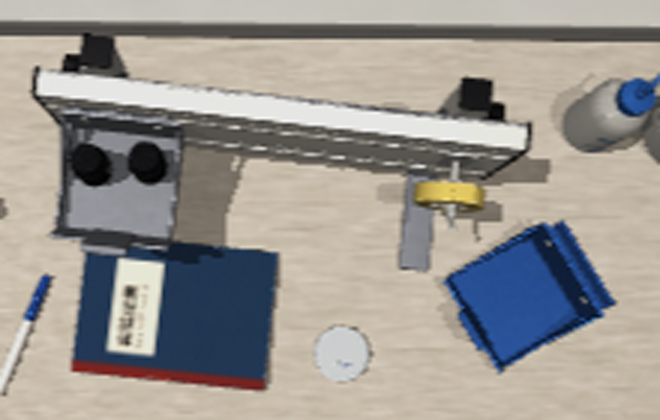

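```bash
python3 - <<'E'
from h import *
for t in('scene0','top0'):
    s=load(t);P=pts(s);img=s['img'].astype(int)
    br=img.min(2)>200
    x,y,z=P[...,0],P[...,1],P[...,2]
    roi=(x>.5)&(x<.8)&(y>-.3)&(y<.35)
    m=roi&(z>.205)&(z<.27)&br
    print(t,'top face n',m.sum(),'z med',np.median(z[m]),np.percentile(z[m],[5,25,75,95]).round(4))
    A=P[m]; 
    print(' ends y',A[:,1].min(),A[:,1].max())
    c=np.polyfit(A[:,1],A[:,0],1); print(' x=a*y+b',c,'deg',np.degrees(np.arctan(c[0])), 'resid',np.percentile(A[:,0]-np.polyval(c,A[:,1]),[2,50,98]))
    # front face
    m=roi&(z>.08)&(z<.20)&(x>.54)
    # iter plane fit
    B=P[m]; w=np.ones(len(B),bool)
    a0=np.tan(np.radians(-6))
    for k in range(8):
        M=np.c_[B[w][:,1:],np.ones(w.sum())]; c=np.linalg.lstsq(M,B[w][:,0],rcond=None)[0]
        r=B[:,0]-np.c_[B[:,1:],np.ones(len(B))]@c; w=abs(r)<(.02 if k<3 else .004)
    print(' face x=',c,'n',w.sum(),'yaw',np.degrees(np.arctan(c[0])), 'z range',np.percentile(B[w][:,2],[1,99]),'y range',np.percentile(B[w][:,1],[1,99]))
E
```

```text
scene0 top face n 711 z med 0.23844570574969082 [0.2074 0.2373 0.2397 0.2412]
 ends y -0.22336119882308392 0.33657310675867463
 x=a*y+b [0.12090917 0.63470014] deg 6.89411988760358 resid [-0.0200701  -0.00755185  0.1449171 ]
 face x= [ 0.10140544 -0.00882423  0.61633987] n 2414 yaw 5.790310727868149 z range [0.08137612 0.19315627] y range [-0.19631637  0.23085417]
top0 top face n 1173 z med 0.23812857758272343 [0.2353 0.2369 0.2391 0.2407]
 ends y -0.2854170396777368 0.2728941648651502
 x=a*y+b [0.10971381 0.62717172] deg 6.261096307270481 resid [-0.01048079 -0.00093134  0.00956972]
 face x= [-0.01216136  2.03442562  0.32911257] n 353 yaw -0.6967601563857495 z range [0.11546879 0.19996626] y range [-0.26679758  0.33944752]
```

```bash
python3 - <<'E'
from h import *
s=load('scene0');P=pts(s)
t=load('top0');T=pts(t)
x,y,z=[P[...,i] for i in range(3)]
m=(z>.125)&(z<.175)&(abs(x-.615-.103*y)<.012)&(y>-.08)&(y<.13)
B=P[m];w=np.ones(len(B),bool)
for k in range(6):
    c=np.polyfit(B[w][:,1],B[w][:,0],1); r=B[:,0]-np.polyval(c,B[:,1]); w=abs(r)<.004
print('face',c,np.degrees(np.arctan(c[0])),w.sum(),r[w].std())
psi=-np.arctan(c[0]); ex=np.array([np.cos(psi),np.sin(psi),0]);ey=np.array([-np.sin(psi),np.cos(psi),0])
O=np.array([c[1],0,0])
S=np.stack([(P-O)@ex,(P-O)@ey,z],-1)
for u in (262,275,288):
    print('col',u)
    for v in range(135,215):
        q=S[v,u]
        if abs(q[0])<.04 and .06<q[2]<.25: print(v,(q*1000).round(1),s['img'][v,u])
# items in top
St=np.stack([(T-O)@ex,(T-O)@ey,T[...,2]],-1)
for lo,hi,nm in((.08,.22,'l'),):
  im=t['img'].astype(int)
  yel=(im[...,0]>150)&(im[...,2]<90)&(im[...,1]>120)&(St[...,2]>.1)&(abs(St[...,1])<.3)
  print('tape y',np.nanpercentile(St[yel],[1,99],axis=0)*1000)
  g=(St[...,0]>-.14)&(St[...,0]<-.015)&(St[...,2]>.1)&(St[...,2]<.3)&(St[...,1]>.0)&(St[...,1]<.3)
  print('grey',np.nanpercentile(St[g],[1,99],axis=0)*1000)
  tf=(abs(St[...,2]-.238)<.006)&(St[...,0]>-.02)&(St[...,0]<.04)
  print('top y ends',np.nanpercentile(St[tf],[.3,99.7],axis=0)*1000)
E
```

```text
face [0.10525464 0.61540317] 6.008523465896234 771 0.0017766366362756694
col 262
144 [ 21.   76.4 239.5] [229 227 222]
145 [ 20.4  76.  236.4] [239 236 231]
146 [ 14.9  72.4 237.5] [235 232 226]
147 [  9.8  69.1 238.3] [234 231 224]
148 [  4.3  65.5 239.4] [237 233 227]
149 [  1.5  63.7 238.3] [211 209 203]
150 [  1.4  63.6 234.9] [122 121 113]
151 [  0.9  63.3 231.8] [127 122 118]
152 [ -0.9  62.1 229.9] [128 126 123]
153 [ -2.1  61.3 227.4] [122 119 113]
154 [  0.4  62.8 221.7] [127 125 121]
155 [ -0.8  62.  219.2] [139 138 131]
156 [ -0.8  62.  215.8] [120 119 114]
157 [2.000e-01 6.260e+01 2.113e+02] [121 121 116]
158 [  0.7  62.9 207.3] [123 121 115]
159 [ -1.7  61.3 205.9] [116 115 109]
160 [ 13.6  71.1 188.7] [105 105 100]
161 [  9.9  68.7 188.4] [113 112 107]
162 [  3.7  64.7 190.3] [118 115 110]
163 [  1.8  63.5 188.3] [134 130 125]
164 [ -1.1  61.5 187.3] [141 139 133]
165 [  1.6  63.3 181.2] [119 118 112]
166 [ -0.2  62.1 179.1] [123 120 112]
167 [  0.6  62.6 174.7] [126 122 119]
168 [  1.7  63.2 170. ] [126 125 120]
169 [ -0.3  61.9 168.1] [129 128 121]
170 [ -0.7  61.6 16
[... 4781 characters left out ...]
3.6  86.7] [117 113 108]
199 [  4.6 -28.   90.6] [120 116 112]
200 [  4.3 -28.4  87.1] [130 128 121]
201 [ -2.  -32.   89.5] [164 162 156]
202 [  0.1 -31.   83.4] [124 124 117]
203 [  2.2 -30.1  77.5] [131 126 120]
204 [ -1.1 -32.1  76.9] [128 125 120]
205 [ -1.9 -32.7  73.7] [129 125 121]
206 [ -1.5 -32.7  69.4] [127 125 121]
207 [  3.6 -30.1  60.2] [133 131 123]
208 [ -1.2 -32.9  61.2] [164 158 145]
tape y [[ -44.64817517 -172.59960675  158.0640625 ]
 [ -29.1298488  -118.33972068  184.44309826]]
grey [[-128.60427159  114.69568221  115.40187856]
 [ -16.28195976  227.45964615  188.61925467]]
top y ends [[  -0.32668196 -200.77349514  232.35650984]
 [  33.24796291  243.65847945  243.06458815]]
```

```bash
python3 - <<'E'
from h import *
res={}
for tag in('top0','scene0'):
    s=load(tag);P=pts(s);im=s['img'].astype(int)
    hsv=cv2.cvtColor(s['img'],cv2.COLOR_RGB2HSV)
    m=(hsv[...,0]>100)&(hsv[...,0]<125)&(hsv[...,1]>150)&(P[...,1]<-.12)&(P[...,1]>-.4)&(P[...,0]<.65)&(P[...,0]>.3)
    n,l,st,_=cv2.connectedComponentsWithStats(m.astype(np.uint8)); k=1+st[1:,4].argmax(); m=l==k
    A=P[m]; print(tag,m.sum(),st[k]); np.save(tag+'_tray.npy',A)
    yaw=np.radians(-62)
    def tr(yaw):
        ex=np.array([np.cos(yaw),np.sin(yaw)]);ey=np.array([-np.sin(yaw),np.cos(yaw)]); return A[:,:2]@ex,A[:,:2]@ey
    # floor rect from z<0.012
    f=A[A[:,2]<.012][:,:2].astype(np.float32); r=cv2.minAreaRect(f*1000); print('floor rect',r)
    r=cv2.minAreaRect((A[:,:2]*1000).astype(np.float32)); print('all rect',r)
    h=A[A[:,2]>.078]; 
    u,sv,vt=np.linalg.svd(h[:,:2]-h[:,:2].mean(0)); d=vt[0]; print('hook n',len(h),'mean',h.mean(0),'dir',np.degrees(np.arctan2(d[1],d[0])),sv)
    e=(h[:,:2]-h[:,:2].mean(0))@d; print('ext',np.percentile(e,[0,2,98,100])*1000)
    print('zmax',np.percentile(A[:,2],[90,99,100]))
E
```

```text
top0 1540 [ 319  204   55   49 1540]
floor rect ((470.7758483886719, -243.05474853515625), (109.25454711914062, 104.34654235839844), 30.29775047302246)
all rect ((468.2291259765625, -237.42752075195312), (112.23040771484375, 139.73779296875), 30.678159713745117)
hook n 76 mean [ 0.50168196 -0.29546784  0.08309773] dir -149.39768268568207 [0.24563299 0.01794993]
ext [-48.34462598 -46.14248712  45.66011644  47.14496131]
zmax [0.0734031  0.08622338 0.09199246]
scene0 2002 [ 309  243   59   53 2002]
floor rect ((505.23541259765625, -231.22610473632812), (211.1836395263672, 125.2595443725586), 16.087608337402344)
all rect ((502.70892333984375, -226.81320190429688), (204.84738159179688, 148.0617218017578), 19.625167846679688)
hook n 118 mean [ 0.49931985 -0.29403611  0.08558792] dir -149.0032209858478 [0.30505502 0.02665473]
ext [-48.32406421 -45.41747657  46.0754105   47.3515711 ]
zmax [0.07434814 0.09040561 0.09609974]
```

```bash
python3 - <<'E'
from h import *
yaw=np.radians(-59.4)
ex=np.array([np.cos(yaw),np.sin(yaw)]);ey=np.array([-np.sin(yaw),np.cos(yaw)]);O=np.array([.4688,-.2405])
for tag in('top0','scene0'):
    A=np.load(tag+'_tray.npy'); X=np.c_[(A[:,:2]-O)@ex,(A[:,:2]-O)@ey,A[:,2]]*1000
    t=X[(X[:,0]<-56)&(X[:,2]>35)]; print(tag,'tab',len(t),np.percentile(t,[2,50,98],axis=0).round(1))
    tt=t[t[:,2]>64]; print(' top',len(tt),tt.mean(0).round(1))
    w=X[(X[:,0]<30)&(X[:,0]>-40)&(X[:,2]>10)&(X[:,2]<40)]; print(' walls y',np.percentile(w[:,1],[1,99]).round(1))
    b=X[(X[:,2]>60)&(X[:,0]>30)]; print(' back y',np.percentile(b[:,1],[1,99]).round(1))
E
```

```text
top0 tab 73 [[-72.1 -46.2  36.7]
 [-64.5   2.9  67.5]
 [-56.9  51.1  75.4]]
 top 40 [-68.6   1.9  71.7]
 walls y [-54.4  57.1]
 back y [-53.2  55.3]
scene0 tab 73 [[-73.9 -47.4  35.8]
 [-67.1  -9.5  64.4]
 [-58.5  39.3  75.6]]
 top 37 [-70.6  -1.7  71.6]
 walls y [-57.4  60.5]
 back y [-54.7  53.3]
```

```bash
python3 - <<'E'
from h import *
a=load('scene0');b=load('top0')
crop(a,300,235,375,300,8,'c4.png'); crop(b,310,195,385,260,8,'c5.png')
yaw=np.radians(-59.4)
ex=np.array([np.cos(yaw),np.sin(yaw)]);ey=np.array([-np.sin(yaw),np.cos(yaw)]);O=np.array([.4688,-.2405])
for tag in('top0','scene0'):
    A=np.load(tag+'_tray.npy'); X=np.c_[(A[:,:2]-O)@ex,(A[:,:2]-O)@ey,A[:,2]]*1000
    t=X[(X[:,0]<-50)&(X[:,2]>20)]; t=t[t[:,1].argsort()]; print(t.round(0)[::2].tolist())
E
```

```text
[[-58.0, -50.0, 36.0], [-53.0, -46.0, 26.0], [-58.0, -43.0, 39.0], [-52.0, -40.0, 22.0], [-58.0, -36.0, 41.0], [-59.0, -31.0, 41.0], [-53.0, -28.0, 24.0], [-58.0, -25.0, 40.0], [-55.0, -20.0, 37.0], [-51.0, -18.0, 27.0], [-66.0, -16.0, 73.0], [-62.0, -15.0, 63.0], [-59.0, -13.0, 53.0], [-54.0, -12.0, 39.0], [-64.0, -10.0, 66.0], [-72.0, -9.0, 72.0], [-68.0, -8.0, 73.0], [-70.0, -6.0, 72.0], [-65.0, -6.0, 68.0], [-69.0, -3.0, 76.0], [-70.0, -3.0, 67.0], [-55.0, -1.0, 38.0], [-50.0, 0.0, 25.0], [-65.0, 1.0, 71.0], [-62.0, 3.0, 62.0], [-58.0, 4.0, 50.0], [-66.0, 5.0, 71.0], [-70.0, 7.0, 75.0], [-72.0, 9.0, 70.0], [-68.0, 10.0, 74.0], [-70.0, 11.0, 69.0], [-72.0, 12.0, 66.0], [-68.0, 14.0, 70.0], [-71.0, 15.0, 70.0], [-67.0, 17.0, 74.0], [-70.0, 18.0, 75.0], [-65.0, 19.0, 72.0], [-61.0, 20.0, 57.0], [-56.0, 22.0, 39.0], [-64.0, 22.0, 58.0], [-55.0, 25.0, 31.0], [-59.0, 27.0, 36.0], [-54.0, 32.0, 29.0], [-58.0, 37.0, 40.0], [-60.0, 39.0, 40.0], [-55.0, 44.0, 32.0], [-60.0, 46.0, 40.0], [-54.0, 51.0, 29.0], [-57.0, 56.0, 38.0]]
[[-56.0, -55.0, 24.0], [-50.0, -52.0, 21.0], [-55.0, -47.0, 23
[... 244 characters left out ...]
], [-53.0, -18.0, 24.0], [-71.0, -18.0, 74.0], [-70.0, -18.0, 69.0], [-68.0, -18.0, 69.0], [-60.0, -17.0, 44.0], [-73.0, -17.0, 72.0], [-57.0, -16.0, 34.0], [-60.0, -16.0, 47.0], [-66.0, -15.0, 57.0], [-52.0, -12.0, 20.0], [-55.0, -10.0, 31.0], [-62.0, -9.0, 54.0], [-69.0, -6.0, 72.0], [-74.0, -6.0, 71.0], [-69.0, -5.0, 74.0], [-73.0, -1.0, 70.0], [-53.0, -0.0, 23.0], [-73.0, 1.0, 72.0], [-70.0, 2.0, 69.0], [-67.0, 3.0, 69.0], [-53.0, 4.0, 22.0], [-55.0, 7.0, 31.0], [-66.0, 8.0, 67.0], [-72.0, 10.0, 73.0], [-62.0, 10.0, 52.0], [-74.0, 14.0, 73.0], [-74.0, 15.0, 75.0], [-71.0, 17.0, 72.0], [-57.0, 18.0, 34.0], [-68.0, 18.0, 71.0], [-73.0, 20.0, 73.0], [-60.0, 53.0, 35.0], [-63.0, 56.0, 41.0]]
```

View pics/c4.png

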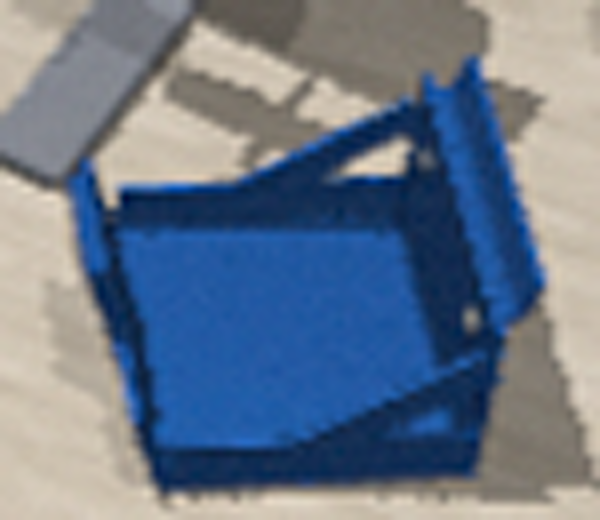

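View pics/c5.png

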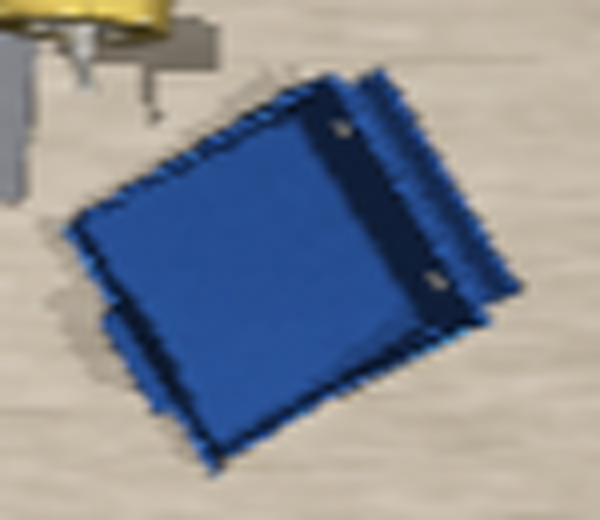

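Call:
jog_arm:
  motion:
    - [1.8,-3.5,0,-3,0]
    - [1.8,-3.5,0,-3,0]
    - [1.8,-3.5,0,-3,0]
    - [1.8,-3.5,0,-3,0]
    - [1.8,-3.5,0,-3,0]
    - [1.8,-3.5,0,-3,0]
    - [1.8,-3.5,0,-3,0]
    - [1.8,-3.5,0,-3,0]
    - [1.8,-3.5,0,-3,0]
    - [1.8,-3.5,0,-3,0]
  squeeze: 20

```text
t: 0.93
tcp_pos: [0.3485, 0.242, 0.2268]
tool_rot: [0.393, 0.92, -0.0, -0.001]
force: [1.0, -0.3, 0.4]
finger_gap: 0.998
```

Call:
jog_arm:
  motion:
    - [1.2,-3.5,0,-1.3,0]
    - [1.2,-3.5,0,-1.3,0]
    - [1.2,-3.5,0,-1.3,0]
    - [1.2,-3.5,0,-1.3,0]
    - [0.8,-3.5,0,-1.3,0]
    - [0.8,-3.5,0,-1.3,0]
    - [0.8,-3.5,0,-1.3,0]
    - [0.8,-3.5,0,-1.3,0]
    - [0.4,-3.5,-1,-1.3,0]
    - [0.4,-3.5,-1,-1.3,0]

```text
t: 1.77
tcp_pos: [0.4407, -0.1277, 0.2074]
tool_rot: [0.501, 0.865, 0.001, 0.002]
force: [0.8, 0.0, -0.1]
finger_gap: 0.997
```

Call:
jog_arm:
  motion:
    - [-0.4,-2.7,-2,0.4,0]
    - [-0.3,-2.6,-3,0.4,0]
    - [0,0,-3,0,0]
    - [0,0,-2.5,0,0]
    - [0,0,0,0,0]

```text
t: 2.18
tcp_pos: [0.437, -0.1952, 0.0987]
tool_rot: [0.5, 0.866, -0.0, 0.008]
force: [-0.7, 0.9, 0.6]
finger_gap: 0.999
```

```bash
python3 - <<'E'
from h import *
s=sense(); print(s['tcp_pos'],s['tool_rot'],s['q'].round(3))
a=snap('scene','s1'); crop(a,280,200,400,300,6,'c6.png')
E
```

```text
[ 0.43697307 -0.1951866   0.09871339] [ 5.00273805e-01  8.65827322e-01 -1.87487713e-04  8.31463977e-03] [-0.655  0.554  1.925  0.003  0.647 -1.181]
```

View pics/c6.png

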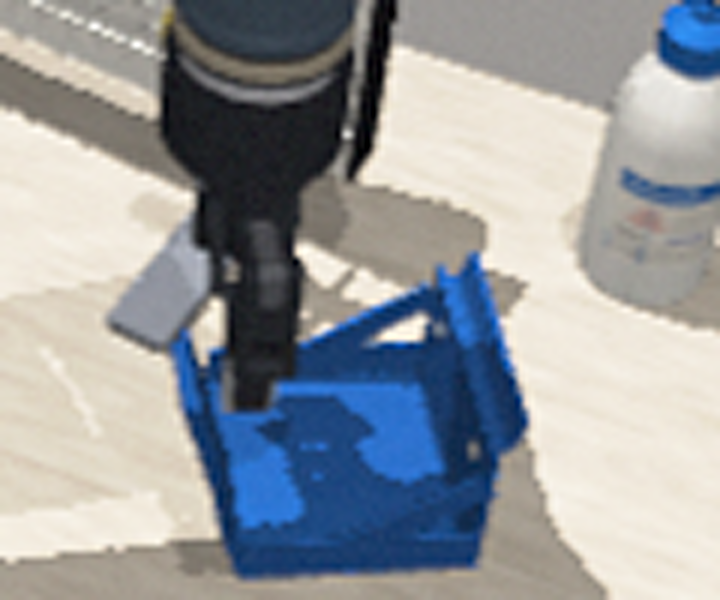

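Call:
jog_arm:
  motion:
    - [-0.3,1.4,0,0.6,0]
    - [0,0,0,0,0]
    - [0,0,0,0,0]

```text
t: 2.48
tcp_pos: [0.4353, -0.1797, 0.1027]
tool_rot: [0.495, 0.869, -0.0, 0.01]
force: [0.9, -0.8, -0.3]
finger_gap: 0.996
```

Call:
jog_arm:
  motion:
    - [-0.15,-0.15,-2,0,0]
    - [0,0,-1.5,0,0]
    - [0,0,-1,0,0]
    - [0,0,0,0,0]
    - [0,0,0,0,0]

```text
t: 2.9
tcp_pos: [0.4389, -0.1801, 0.0647]
tool_rot: [0.491, 0.871, -0.001, 0.019]
force: [0.4, -0.5, 0.5]
finger_gap: 0.997
```

```bash
cat >> h.py <<'E'
def tool():
    s=sense(); M=R.from_quat(s['tool_rot']).as_matrix()
    print('t',round(s['t'],2),'tcp',(s['tcp_pos']*1000).round(1),'toolz',M[:,2].round(4),'jaw dir deg',np.degrees(np.arctan2(M[1,1],M[0,1])).round(2),'jaw z',M[2,1].round(4),'F',s['force'].round(2),'T',s['ft_torque'].round(2),'gap',round(s['finger_gap'],3)); return s,M
E
python3 - <<'E'
from h import *
tool()
a=snap('scene','s2'); crop(a,280,200,400,300,6,'c7.png')
a=snap('top','t2'); crop(a,310,195,385,260,8,'c8.png')
E
```

```text
t 2.9 tcp [ 438.9 -180.1   64.7] toolz [ 0.0323 -0.0208 -0.9993] jaw dir deg 31.19 jaw z 0.0168 F [ 0.43 -0.51  0.47] T [0.   0.02 0.02] gap 0.997
```

View pics/c7.png

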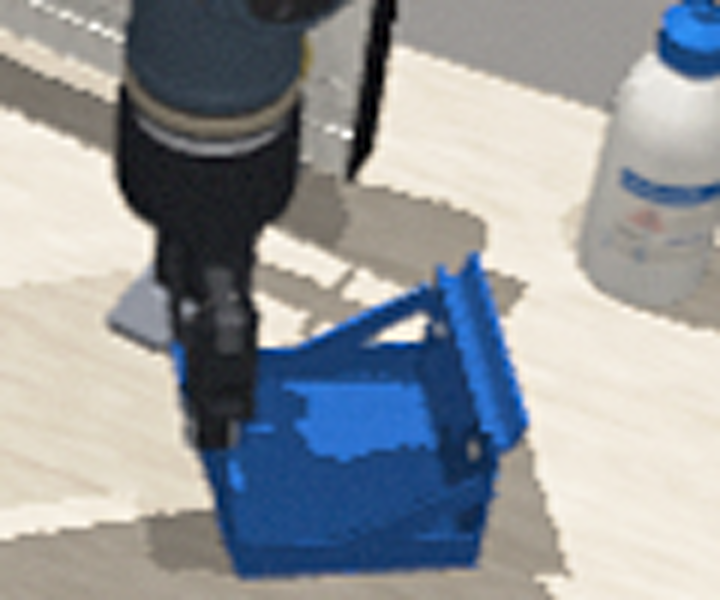

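View pics/c8.png

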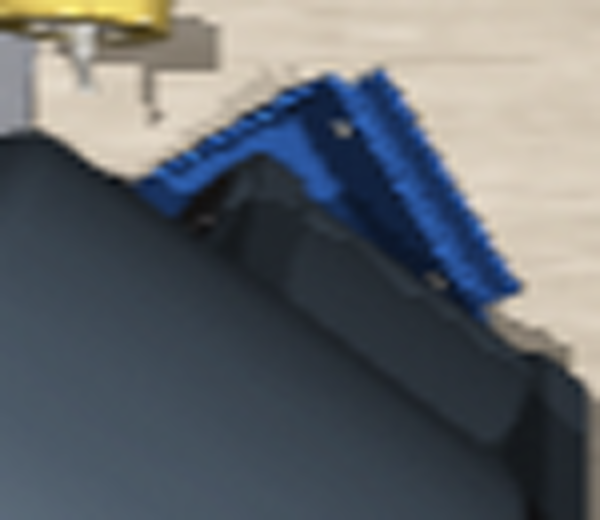

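Call:
jog_arm:
  motion:
    - [-0.3,-0.1,-0.5,-0.3,0]
    - [-0.2,0,-0.5,-0.3,0]
    - [-0.2,0,-0.3,0,0]
    - [0,0,0,0,0]
    - [0,0,0,0,0]

```text
t: 3.42
tcp_pos: [0.4326, -0.1822, 0.0533]
tool_rot: [0.496, 0.868, -0.002, 0.022]
force: [-0.1, 1.1, 0.1]
finger_gap: 0.996
```

```bash
python3 - <<'E'
from h import *
s,M=tool()
E
```

```text
t 3.42 tcp [ 432.6 -182.2   53.3] toolz [ 0.0369 -0.0249 -0.999 ] jaw dir deg 30.56 jaw z 0.0191 F [-0.11  1.1   0.13] T [ 0.04 -0.03 -0.  ] gap 0.996
```

Call:
jog_arm:
  motion:
    - [0,0,-0.1,0,60]
    - [0,0,0,0,90]
    - [0,0,0,0,120]
    - [0,0,0,0,150]
    - [0,0,0,0,150]
    - [0,0,0,0,150]
  squeeze: 20

```text
t: 3.92
tcp_pos: [0.4326, -0.1824, 0.0521]
tool_rot: [0.496, 0.868, -0.002, 0.022]
force: [0.9, 0.4, -0.3]
finger_gap: 0.512
```

```bash
python3 - <<'E'
from h import *
s,M=tool()
a=snap('scene','s3'); crop(a,280,200,400,300,6,'c9.png')
E
```

```text
t 3.92 tcp [ 432.6 -182.4   52.1] toolz [ 0.0366 -0.0247 -0.999 ] jaw dir deg 30.54 jaw z 0.019 F [ 0.89  0.36 -0.34] T [-0.02  0.05 -0.05] gap 0.512
```

View pics/c9.png

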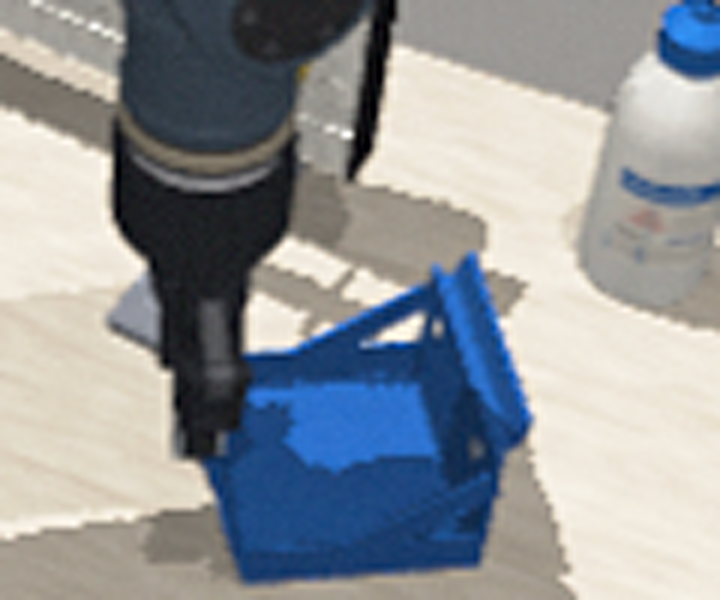

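Call:
jog_arm:
  motion:
    - [0.2,-0.35,0.7,0,150]
    - [0.2,-0.35,0.7,0,150]
    - [0.2,-0.35,0.7,0,150]
    - [0,0,0,0,150]
  squeeze: 20

```text
t: 4.3
tcp_pos: [0.4381, -0.1929, 0.0739]
tool_rot: [0.496, 0.868, -0.001, 0.02]
force: [0.7, 0.6, -2.6]
finger_gap: 0.509
```

```bash
python3 - <<'E'
from h import *
s,M=tool()
a=snap('scene','s4'); crop(a,280,200,400,300,6,'c10.png')
E
```

```text
t 4.3 tcp [ 438.1 -192.9   73.9] toolz [ 0.0335 -0.0224 -0.9992] jaw dir deg 30.57 jaw z 0.0175 F [ 0.7   0.64 -2.58] T [0.04 0.03 0.05] gap 0.509
```

View pics/c10.png

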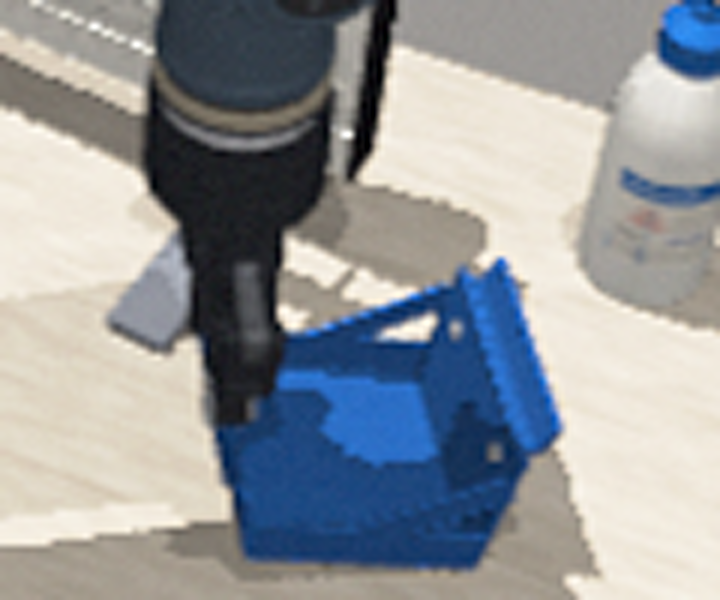

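```bash
cat >> h.py <<'E'
def traypts(s,near=None,rad=.2):
    P=pts(s); hsv=cv2.cvtColor(s['img'],cv2.COLOR_RGB2HSV)
    m=(hsv[...,0]>100)&(hsv[...,0]<125)&(hsv[...,1]>140)&(hsv[...,2]>50)
    m&=np.linalg.norm(P[...,:2]-near,axis=-1)<rad
    n,l,st,_=cv2.connectedComponentsWithStats(m.astype(np.uint8)); k=1+st[1:,4].argmax()
    return P[l==k]
def tilt(s,tcp,jaw,verbose=True):
    # jaw: deg direction of tray y ; 2D RANSAC in (tray x, z) for floor and back plate
    yaw=np.radians(jaw-90); ex=np.array([np.cos(yaw),np.sin(yaw)]); ey=np.array([-ex[1],ex[0]])
    A=traypts(s,np.array(tcp[:2])+.07*ex)
    q=np.c_[(A[:,:2]-tcp[:2])@ex,(A[:,:2]-tcp[:2])@ey,A[:,2]]
    rng=np.random.default_rng(0); best=None
    X=q[:,[0,2]]
    for _ in range(1500):
        i,j=rng.choice(len(X),2,False); d=X[j]-X[i]; L=np.linalg.norm(d)
        if L<.03: continue
        d/=L
        if d[0]<0:d=-d
        ang=np.degrees(np.arctan2(-d[1],d[0]))
        if not -10<ang<60: continue
        r=abs((X-X[i])@np.array([-d[1],d[0]])); n=(r<.003).sum()
        if best is None or n>best[0]: best=(n,X[i],d)
    n,p,d=best
    r=abs((X-p)@np.array([-d[1],d[0]])); I=X[r<.004]; c=I.mean(0); d=np.linalg.svd(I-c)[2][0]; d=d*np.sign(d[0])
    th=np.arctan2(-d[1],d[0]); nrm=np.array([-d[1],d[0]]) # up normal
    # back plate inner/hook: coordinates in tray frame
    U=(X-c)@d; W=(X-c)@nrm
    if verbose: print('n',len(A),'floor n',n,'tilt deg',np.degrees(th).round(2),'along max',U.max().round(4),'W max',W.max().round(4),'z min',X[:,1].min().round(4))
    return th,c,d,nrm,q,U,W
E
python3 - <<'E'
from h import *
s,M=tool()
jaw=np.degrees(np.arctan2(M[1,1],M[0,1]))
tilt(load('s3'),[.4326,-.1824,.0521],30.5); tilt(load('s4'),s['tcp_pos'],jaw)
E
```

```text
t 4.35 tcp [ 437.6 -192.4   73.5] toolz [ 0.0327 -0.0218 -0.9992] jaw dir deg 30.57 jaw z 0.0171 F [ 0.74  0.59 -1.84] T [0.   0.01 0.09] gap 0.508
n 1886 floor n 788 tilt deg -0.36 along max 0.0951 W max 0.0912 z min -0.0016
n 1894 floor n 747 tilt deg 9.65 along max 0.1069 W max 0.0886 z min -0.0005
```

Call:
jog_arm:
  motion:
    - [0.36,-0.61,0.88,0,150]
    - [0.4,-0.67,0.81,0,150]
    - [0.43,-0.72,0.75,0,150]
    - [0.45,-0.77,0.68,0,150]
    - [0.48,-0.81,0.6,0,150]
    - [0,0,0,0,150]
  squeeze: 20

```text
t: 4.85
tcp_pos: [0.4558, -0.2261, 0.1101]
tool_rot: [0.496, 0.868, -0.0, 0.015]
force: [0.7, 0.5, -1.0]
finger_gap: 0.508
```

```bash
python3 - <<'E'
from h import *
a=snap('scene','s5'); crop(a,280,200,400,300,6,'c11.png')
s,M=tool()
jaw=np.degrees(np.arctan2(M[1,1],M[0,1]))
tilt(a,s['tcp_pos'],jaw)
E
```

```text
t 4.9 tcp [ 454.6 -224.9  109.5] toolz [ 0.0227 -0.0135 -0.9997] jaw dir deg 30.6 jaw z 0.0127 F [ 0.03  0.7  -0.41] T [-0.1   0.01  0.03] gap 0.509
n 1959 floor n 470 tilt deg 31.29 along max 0.0537 W max 0.1018 z min 0.0035
```

View pics/c11.png

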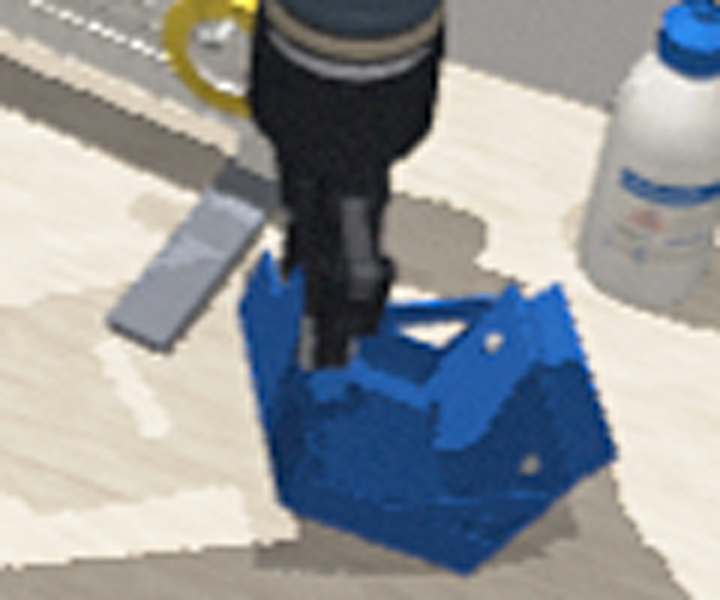

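Call:
jog_arm:
  motion:
    - [0.25,-0.42,0.3,0,150]
    - [0,0,0,0,170]
    - [0,0,0,0,200]
    - [0,0,0,0,220]
  squeeze: 80

```text
t: 5.23
tcp_pos: [0.4545, -0.2263, 0.1108]
tool_rot: [0.495, 0.869, 0.001, 0.01]
force: [-0.2, 0.3, -2.0]
finger_gap: 0.489
```

Call:
jog_arm:
  motion:
    - [0,0,0.8,0,220]
    - [0,0,1,0,220]
    - [0,0,1,0,220]
    - [0,0,1,0,220]
    - [0,0,1,0,220]
    - [0,0,0,0,220]
    - [0,0,0,0,220]

```text
t: 5.82
tcp_pos: [0.4505, -0.222, 0.1601]
tool_rot: [0.495, 0.869, 0.002, 0.004]
force: [0.3, 0.1, -1.8]
finger_gap: 0.49
```

```bash
python3 - <<'E'
from h import *
a=snap('scene','s6'); crop(a,270,180,390,280,6,'c12.png')
s,M=tool()
jaw=np.degrees(np.arctan2(M[1,1],M[0,1]))
tilt(a,s['tcp_pos'],jaw)
E
```

```text
t 5.87 tcp [ 450.6 -222.1  160.1] toolz [ 0.0093 -0.0017 -1.    ] jaw dir deg 30.67 jaw z 0.0071 F [ 0.12 -0.22 -2.51] T [0.05 0.   0.  ] gap 0.489
n 2071 floor n 471 tilt deg 33.76 along max 0.0532 W max 0.0998 z min 0.0021
```

View pics/c12.png

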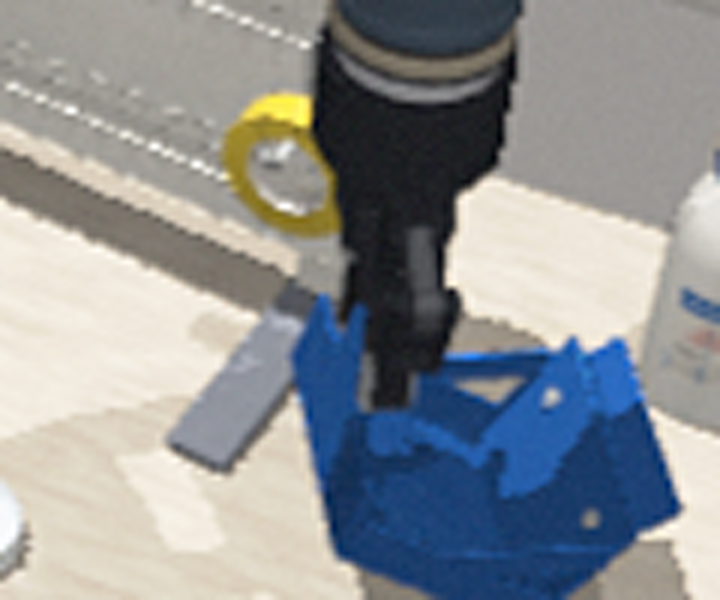

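Call:
jog_arm:
  motion:
    - [-0.5,1,0.8,0,220]
    - [-0.5,2,1,0,220]
    - [-0.5,2.5,1,0,220]
    - [-0.5,2.8,1,0,220]
    - [-0.4,2.8,1,0,220]
    - [-0.3,2.8,1,2,220]
    - [0,2.5,0.8,3,220]
    - [0,2,0.5,4,220]
    - [0,1,0.2,4,220]
    - [0,0,0,4,220]

```text
t: 6.7
tcp_pos: [0.4107, -0.0136, 0.2337]
tool_rot: [0.358, 0.934, 0.002, -0.004]
force: [-0.7, -1.3, -1.7]
finger_gap: 0.486
```

Call:
jog_arm:
  motion:
    - [0,0,0,4,220]
    - [0,0,0,4,220]
    - [0,0,0,4,220]
    - [0,0,0,4,220]
    - [0,0,0,4,220]
    - [0,0,0,3,220]
    - [0,0,0,2,220]
    - [0,0,0,0,220]

```text
t: 7.37
tcp_pos: [0.3989, -0.0049, 0.2328]
tool_rot: [0.132, 0.991, 0.002, -0.012]
force: [-0.8, 0.1, -2.6]
finger_gap: 0.492
```

```bash
python3 - <<'E'
from h import *
a=snap('scene','s7'); crop(a,170,110,320,260,5,'c13.png')
s,M=tool();print(s['q'].round(3))
jaw=np.degrees(np.arctan2(M[1,1],M[0,1]))
tilt(a,s['tcp_pos'],jaw)
E
```

```text
t 7.42 tcp [398.7  -4.8 232.7] toolz [-0.0232  0.0077 -0.9997] jaw dir deg 74.82 jaw z 0.0014 F [-0.2   0.38 -3.03] T [-0.03  0.13  0.02] gap 0.492
[-2.950e-01  2.300e-01  1.949e+00  1.000e-03  9.870e-01 -1.601e+00]
n 3064 floor n 1076 tilt deg -0.01 along max 0.1846 W max 0.2829 z min 0.0096
```

View pics/c13.png

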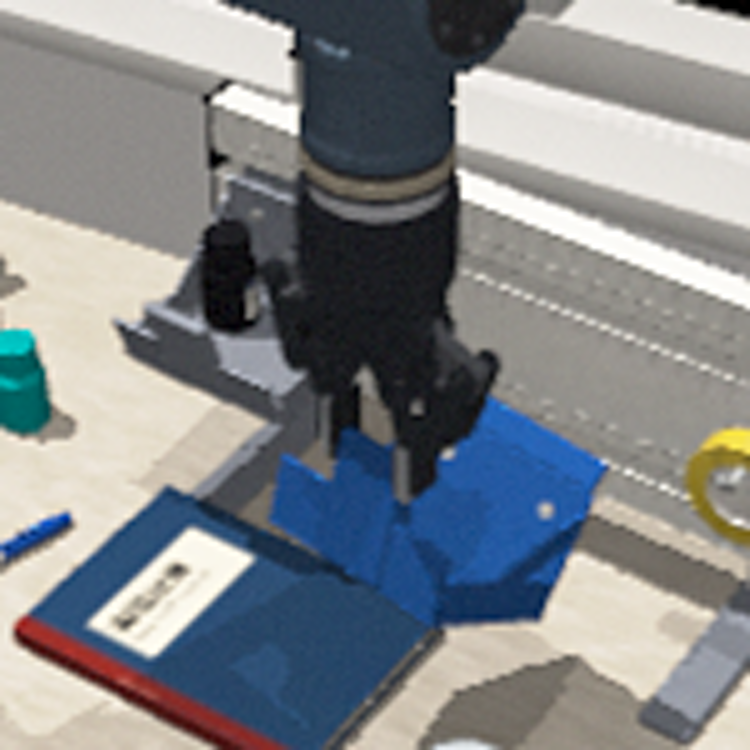

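```bash
sed -i "s/m&=np.linalg/m\&=(P[...,2]>zmin); m\&=np.linalg/; s/rad=.2):/rad=.2,zmin=.05):/" h.py
python3 - <<'E'
from h import *
s,M=tool()
jaw=np.degrees(np.arctan2(M[1,1],M[0,1]))
for t in('s6','s7'):
    a=load(t)
    tcp,j=([.4506,-.2221,.1601],30.67) if t=='s6' else (s['tcp_pos'],jaw)
    th,c,d,nrm,q,U,W=tilt(a,tcp,j)
    im=np.zeros((500,500,3),np.uint8)
    for x,y,z in q:
        u,v=int(100+x*2000),int(300-(z-tcp[2])*2000)
        if 0<=u<500 and 0<=v<500: im[v,u]=(255,255,255) if abs(y)<.05 else (0,160,255)
    cv2.imwrite(f'pics/prof_{t}.png',im)
E
```

```text
t 7.42 tcp [398.7  -4.8 232.7] toolz [-0.0232  0.0077 -0.9997] jaw dir deg 74.82 jaw z 0.0014 F [-0.2   0.38 -3.03] T [-0.03  0.13  0.02] gap 0.492
n 2069 floor n 469 tilt deg 33.4 along max 0.0528 W max 0.1005 z min 0.0506
n 1773 floor n 225 tilt deg 4.06 along max 0.1629 W max 0.1112 z min 0.0864
```

View pics/prof_s7.png

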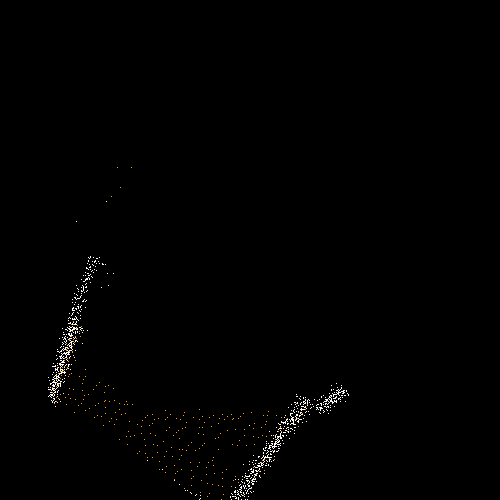

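View pics/prof_s6.png

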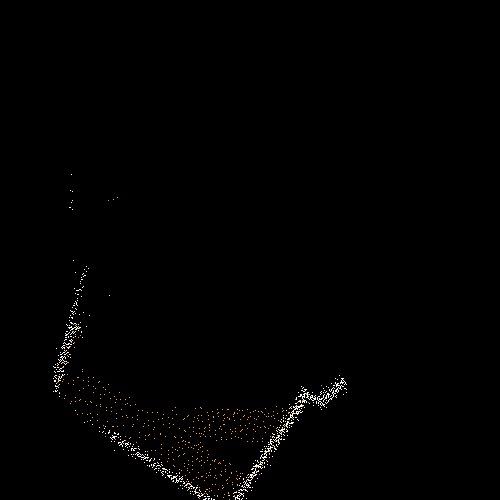

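```bash
cat >> h.py <<'E'
def prof(s,tcp,jaw,zmin=.05,out=None):
    """fit visible (front) face of back plate in (tray-x,z); returns tilt and tray origin-frame pose in stand-like coords"""
    yaw=np.radians(jaw-90); ex=np.array([np.cos(yaw),np.sin(yaw)]); ey=np.array([-ex[1],ex[0]])
    A=traypts(s,np.array(tcp[:2])+.07*ex,zmin=zmin)
    q=np.c_[(A[:,:2]-tcp[:2])@ex,(A[:,:2]-tcp[:2])@ey,A[:,2]-tcp[2]]
    X=q[:,[0,2]]; X=X[(X[:,0]>.035)&(X[:,0]<.15)]
    rng=np.random.default_rng(0); best=(0,)
    for _ in range(3000):
        i,j=rng.choice(len(X),2,False); d=X[j]-X[i]; L=np.linalg.norm(d)
        if L<.025: continue
        d=d/L*np.sign(d[1]); ang=np.degrees(np.arctan2(d[0],d[1]))
        if not -15<ang<65: continue
        n=(abs((X-X[i])@np.array([d[1],-d[0]]))<.0025).sum()
        if n>best[0]: best=(n,X[i],d)
    n,p,d=best
    for k in range(3):
        r=(X-p)@np.array([d[1],-d[0]]); I=X[abs(r)<.004]; p=I.mean(0); d=np.linalg.svd(I-p)[2][0]; d*=np.sign(d[1])
    th=np.arctan2(d[0],d[1]); fx=np.array([np.cos(th),-np.sin(th)]); fz=np.array([np.sin(th),np.cos(th)])
    U=(X-p)@fx; W=(X-p)@fz   # tray axes
    hk=(U>.006)&(U<.03)
    print('plate n',len(I),'tilt',np.degrees(th).round(2),'plate W range',np.percentile(W[abs(U)<.003],[1,50,99]).round(4))
    # hook: points beyond plate
    h=X[hk&(W>0)]
    if len(h)>5:
        hu=(h-p)@fx; hw=(h-p)@fz
        print('hook n',len(h),'U pct',np.percentile(hu,[5,50,95]).round(4),'W 98',np.percentile(hw,[50,98]).round(4))
    print('plate pt (rel tcp)',p.round(4))
    return th,p,fx,fz,q
E
python3 - <<'E'
from h import *
s,M=tool()
jaw=np.degrees(np.arctan2(M[1,1],M[0,1]))
prof(load('s6'),np.array([.4506,-.2221,.1601]),30.67)
prof(load('s7'),s['tcp_pos'],jaw)
E
```

```text
t 7.42 tcp [398.7  -4.8 232.7] toolz [-0.0232  0.0077 -0.9997] jaw dir deg 74.82 jaw z 0.0014 F [-0.2   0.38 -3.03] T [-0.03  0.13  0.02] gap 0.492
plate n 696 tilt 34.15 plate W range [-0.0385  0.0004  0.0342]
hook n 190 U pct [0.0069 0.0102 0.013 ] W 98 [0.041  0.0494]
plate pt (rel tcp) [ 0.0849 -0.0746]
plate n 636 tilt 35.57 plate W range [-0.0361 -0.0003  0.0343]
hook n 163 U pct [0.0071 0.0102 0.014 ] W 98 [0.0422 0.0493]
plate pt (rel tcp) [ 0.0834 -0.0779]
```

```bash
cat > plan.py <<'E'
import numpy as np, heapq
# tray samples rel shank point (55,71)
T=[]
for t in np.linspace(0,1,17):   # lip capsule centre line, r=2
    T.append((5.5+4.5*t,2+15*t,2.))
for t in np.linspace(0,5.5,7): T.append((t,2,2.))       # shank
for z in np.linspace(-69,2,72): T.append((-2,z,2.))     # plate
T=np.array(T)
def sd_box(p,x0,x1,z0,z1):
    dx=np.maximum(np.maximum(x0-p[:,0],p[:,0]-x1),0);dz=np.maximum(np.maximum(z0-p[:,1],p[:,1]-z1),0)
    o=np.hypot(dx,dz); i=np.minimum.reduce([p[:,0]-x0,x1-p[:,0],p[:,1]-z0,z1-p[:,1]])
    return np.where(o>0,o,-i)
def clear(sx,sz,th):
    c,s=np.cos(th),np.sin(th)
    p=np.c_[T[:,0]*c+T[:,1]*s+sx,-T[:,0]*s+T[:,1]*c+sz]
    d=np.minimum.reduce([sd_box(p,0,24,-86,0),sd_box(p,20,24,-1,29),sd_box(p,0,24,28,52),
        sd_box(p,0,5,16.5,28),np.hypot(p[:,0]-2.5,p[:,1]-16.5)-2.5])
    return (d-T[:,2]).min()
if __name__=='__main__':
    ths=np.arange(0,38,2); xs=np.arange(-30,3.1,1.); zs=np.arange(-14,14.1,1.)
    C=np.array([[[clear(x,z,np.radians(t)) for z in zs] for x in xs] for t in ths])
    np.save('C.npy',C)
    for t in (36,34,32,30,26,20,14,8,4,0):
        k=t//2; print('th',t)
        for x in range(-18,3,1):
            i=x+30; col=C[k,i]; g=np.where(col>=-.3)[0]
            if len(g): 
                b=col.argmax(); print('  x',x,'z free',zs[g].astype(int).tolist() if len(g)<29 else 'all','best z',zs[b],round(col[b],1))
E
python3 plan.py
```

```text
th 36
  x -18 z free [-5, -4, -3, -2, -1, 0, 1, 2, 3, 4, 5] best z 0.0 4.2
  x -17 z free [-4, -3, -2, -1, 0, 1, 2, 3, 4] best z 0.0 3.6
  x -16 z free [-4, -3, -2, -1, 0, 1, 2, 3, 4] best z 1.0 3.1
  x -15 z free [-3, -2, -1, 0, 1, 2, 3, 4] best z 1.0 3.1
  x -14 z free [-2, -1, 0, 1, 2, 3, 4] best z 1.0 2.6
  x -13 z free [-1, 0, 1, 2, 3, 4, 5] best z 2.0 2.6
  x -12 z free [-1, 0, 1, 2, 3, 4, 5, 6] best z 2.0 2.2
  x -11 z free [0, 1, 2, 3, 4, 5, 6] best z 3.0 2.4
  x -10 z free [1, 2, 3, 4, 5, 6, 7] best z 4.0 2.5
  x -9 z free [2, 3, 4, 5, 6, 7, 8] best z 5.0 2.4
  x -8 z free [2, 3, 4, 5, 6, 7, 8, 9] best z 6.0 2.2
  x -7 z free [3, 4, 5, 6, 7, 8, 9] best z 6.0 2.6
  x -6 z free [4, 5, 6, 7, 8, 9, 10] best z 7.0 2.6
  x -5 z free [4, 5, 6, 7, 8, 9, 10, 11] best z 7.0 3.2
  x -4 z free [4, 5, 6, 7, 8, 9, 10, 11, 12] best z 7.0 3.4
  x -3 z free [4, 5, 6, 7, 8, 9, 10, 11, 12] best z 7.0 2.9
  x -2 z free [4, 5, 6, 7, 8, 9, 10, 11, 12] best z 6.0 1.9
  x -1 z free [4, 5, 6, 7, 8, 9, 10, 11] best z 5.0 0.9
  x 0 z free [4, 5, 6, 7, 8, 9, 10] best z 4.0 -0.1
th 34
  x -18 z free [-6
[... 7904 characters left out ...]
z 4.0 1.3
  x 0 z free [1, 2, 3, 4, 5, 6, 7, 8, 9, 10] best z 8.0 0.6
  x 1 z free [10] best z 10.0 -0.3
th 0
  x -18 z free all best z -8.0 8.3
  x -17 z free all best z -8.0 7.3
  x -16 z free all best z -8.0 6.3
  x -15 z free all best z -7.0 5.4
  x -14 z free all best z -7.0 4.7
  x -13 z free all best z -7.0 3.7
  x -12 z free all best z -7.0 2.8
  x -11 z free [-14, -13, -12, -11, -10, -9, -8, -7, -6, -5, -4, -3] best z -6.0 2.0
  x -10 z free [-11, -10, -9, -8, -7, -6, -5, -4] best z -6.0 1.2
  x -9 z free [-7, -6, -5] best z -5.0 0.2
  x -2 z free [0, 1, 2, 3] best z 1.0 0.3
  x -1 z free [0, 1, 2, 3, 4, 5, 6] best z 1.0 1.0
  x 0 z free [0, 1, 2, 3, 4, 5, 6, 7, 8, 9] best z 0.0 0.0
```

Call:
jog_arm:
  motion:
    - [0.3,0,0,2.3,220]
    - [0.3,0,0,2.3,220]
    - [0.3,0,0,2.3,220]
    - [0.3,0.2,0,2.2,220]
    - [0,0,0,0,220]
    - [0,0,0,0,220]

```text
t: 7.92
tcp_pos: [0.4067, -0.0006, 0.2321]
tool_rot: [0.053, 0.999, 0.002, -0.015]
force: [0.0, 0.0, -3.0]
finger_gap: 0.491
```

```bash
cat >> h.py <<'E'
O=np.array([.6154,0]); PSI=np.radians(-6.0); EX=np.array([np.cos(PSI),np.sin(PSI)]); EY=np.array([-EX[1],EX[0]]); ZE=.1865
def st(p): # world->stand mm (z rel. mouth edge)
    p=np.asarray(p); return np.r_[(p[:2]-O)@EX,(p[:2]-O)@EY,p[2]-ZE]*1000
def status(tag,view=True,box=(200,110,320,230),k=5):
    a=snap('scene',tag); s,M=tool(); jaw=np.degrees(np.arctan2(M[1,1],M[0,1]))
    print('tcp stand',st(s['tcp_pos']).round(1))
    th,p,fx,fz,q=prof(a,s['tcp_pos'],jaw)
    crop(a,*box,k,tag+'c.png')
    # shank via plate: plate front face U=0 -> rear face U=4mm ; need W of z=71: use hook tip / plate top
    return a,s,M,th,p,fx,fz,q
E
python3 - <<'E'
from h import *
status('s8')
E
```

```text
t 7.97 tcp [406.7  -0.7 232.1] toolz [-0.0297  0.0051 -0.9995] jaw dir deg 83.97 jaw z 0.002 F [-0.4  -0.34 -1.83] T [0.02 0.05 0.04] gap 0.489
tcp stand [-207.5  -22.5   45.6]
plate n 522 tilt 35.44 plate W range [-0.0368  0.0001  0.0307]
hook n 126 U pct [0.0073 0.0105 0.0145] W 98 [0.0384 0.0464]
plate pt (rel tcp) [ 0.0849 -0.0758]
```

Call:
jog_arm:
  motion:
    - [0.6,0.4,0.3,0,220]
    - [1.2,0.4,0.3,0,220]
    - [1.2,0.4,0.3,0,220]
    - [1.2,0.3,0.1,0,220]
    - [1.0,0.1,0,0,220]
    - [0.5,0,0,0,220]
    - [0,0,0,0,220]
    - [0,0,0,0,220]

```text
t: 8.63
tcp_pos: [0.4654, 0.0176, 0.243]
tool_rot: [0.056, 0.998, 0.002, -0.016]
force: [0.3, -0.5, -3.1]
finger_gap: 0.488
```

```bash
python3 - <<'E'
from h import *
status('s9')
E
```

```text
t 8.68 tcp [465.3  17.5 243. ] toolz [-0.0322  0.0063 -0.9995] jaw dir deg 83.57 jaw z 0.0027 F [-0.01  0.03 -1.75] T [-0.02  0.08 -0.04] gap 0.485
tcp stand [-151.1    1.8   56.5]
plate n 448 tilt 35.42 plate W range [-0.0374 -0.0014  0.0287]
hook n 121 U pct [0.0066 0.0096 0.0151] W 98 [0.0368 0.0439]
plate pt (rel tcp) [ 0.0862 -0.0748]
```

View pics/s9c.png

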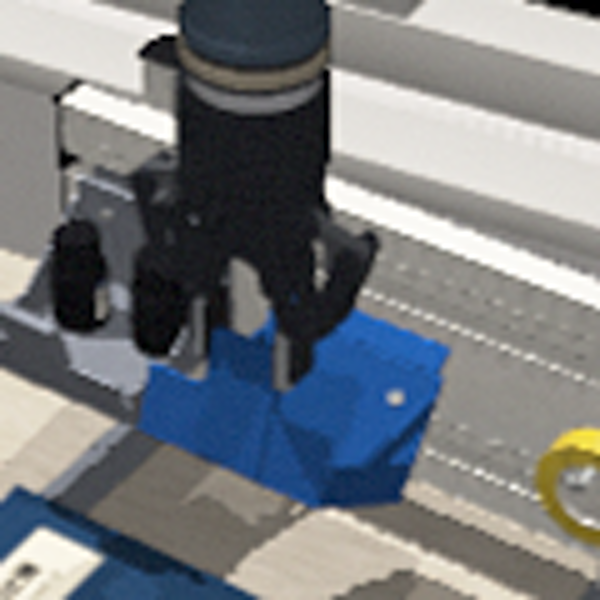

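```bash
python3 - <<'E'
from h import *
a=load('s9'); s=sense(); 
th,p,fx,fz,q=prof(a,s['tcp_pos'],83.57)
X=q[:,[0,2]]; U=(X-p)@fx; W=(X-p)@fz
for nm,m in(('plate',(abs(U)<.004)&(W>-.03)&(W<.03)),('hook',(U>.006)&(U<.018)&(W>.028)&(W<.05))):
    y=q[m,1]; u=U[m] if nm=='plate' else W[m]
    # regress residual on y -> out-of-square
    A=np.c_[y,np.ones(m.sum())] if nm=='hook' else np.c_[y,W[m],np.ones(m.sum())]
    c=np.linalg.lstsq(A,u,rcond=None)[0]; print(nm,m.sum(),'slope deg vs y',np.degrees(c[0]).round(2),'y range',np.percentile(y,[1,99]).round(4))
m=(U>.006)&(U<.018)&(W>.028)
y=q[m,1];bins=np.arange(-.05,.06,.02)
for b in bins:
    k=(y>=b)&(y<b+.02)
    if k.sum()>3: print(b.round(3),k.sum(),'tip z rel',np.percentile(q[m][k][:,2],95).round(4),'x',np.percentile(q[m][k][:,0],[50,95]).round(4))
E
```

```text
plate n 448 tilt 35.42 plate W range [-0.0374 -0.0014  0.0287]
hook n 121 U pct [0.0066 0.0096 0.0151] W 98 [0.0368 0.0439]
plate pt (rel tcp) [ 0.0862 -0.0748]
plate 430 slope deg vs y 0.13 y range [-0.0536  0.0531]
hook 118 slope deg vs y -0.42 y range [-0.0473  0.0181]
-0.05 35 tip z rel -0.045 x [0.1152 0.1223]
-0.03 36 tip z rel -0.0474 x [0.1165 0.1232]
-0.01 31 tip z rel -0.0456 x [0.1155 0.1229]
0.01 16 tip z rel -0.0463 x [0.1146 0.1213]
```

Call:
jog_arm:
  motion:
    - [0.4,-0.1,0,0.2,220]
    - [0.6,-0.1,0,0.2,220]
    - [0.6,-0.1,0,0,220]
    - [0.5,-0.1,0,0,220]
    - [0.3,0,0,0,220]
    - [0,0,0,0,220]
    - [0,0,0,0,220]

```text
t: 9.27
tcp_pos: [0.49, 0.0125, 0.2424]
tool_rot: [0.053, 0.998, 0.002, -0.018]
force: [0.1, 0.1, -2.5]
finger_gap: 0.49
```

```bash
python3 - <<'E'
from h import *
status('s10')
E
```

```text
t 9.32 tcp [490.   12.5 242.5] toolz [-0.0348  0.0064 -0.9994] jaw dir deg 83.91 jaw z 0.0026 F [ 0.03 -0.46 -2.6 ] T [-0.02  0.03  0.01] gap 0.491
tcp stand [-126.    -0.7   56. ]
plate n 449 tilt 35.85 plate W range [-0.0374 -0.0004  0.0281]
hook n 115 U pct [0.007  0.0106 0.0156] W 98 [0.0362 0.0435]
plate pt (rel tcp) [ 0.086  -0.0743]
```

View pics/s10c.png

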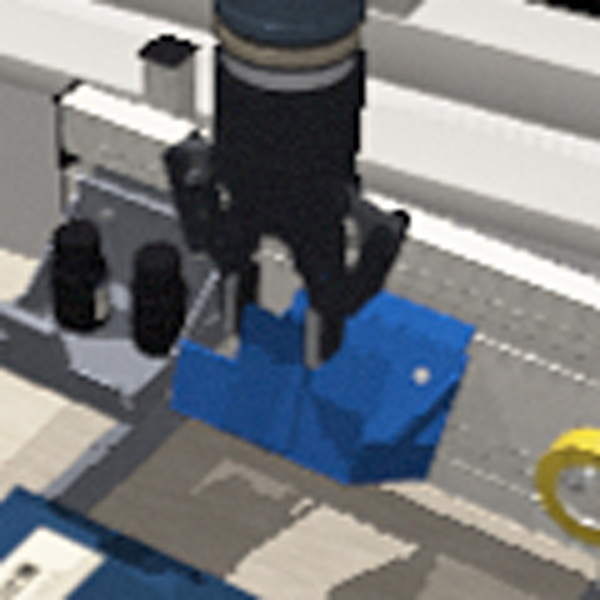

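Call:
jog_arm:
  motion:
    - [0.25,-0.03,0.08,0,220]
    - [0.25,-0.03,0.08,0,220]
    - [0.25,-0.03,0.08,0,220]
    - [0.2,-0.02,0.06,0,220]
    - [0,0,0,0,220]
    - [0,0,0,0,220]

```text
t: 9.82
tcp_pos: [0.4998, 0.0116, 0.2458]
tool_rot: [0.053, 0.998, 0.002, -0.018]
force: [0.2, 1.4, -3.3]
finger_gap: 0.486
```

```bash
python3 - <<'E'
from h import *
status('s11')
E
```

```text
t 9.87 tcp [499.9  11.6 245.8] toolz [-0.0353  0.0065 -0.9994] jaw dir deg 83.92 jaw z 0.0027 F [ 0.35 -0.56 -2.67] T [-0.02  0.08  0.02] gap 0.489
tcp stand [-116.1   -0.6   59.3]
plate n 426 tilt 36.59 plate W range [-0.0375 -0.0001  0.0278]
hook n 93 U pct [0.0068 0.0103 0.0143] W 98 [0.035  0.0412]
plate pt (rel tcp) [ 0.0863 -0.074 ]
```

Call:
jog_arm:
  motion:
    - [0.15,-0.02,0.08,0,220]
    - [0.15,-0.02,0.1,0,220]
    - [0.12,-0.01,0.12,0,220]
    - [0,0,0,0,220]

```text
t: 10.2
tcp_pos: [0.5041, 0.0111, 0.249]
tool_rot: [0.053, 0.998, 0.002, -0.018]
force: [-0.0, 0.9, -2.1]
finger_gap: 0.49
```

```bash
python3 - <<'E'
from h import *
s,M=tool(); print(st(s['tcp_pos']).round(1), 'shank',(st(s['tcp_pos'])+[103.4,0,-56.9]).round(1))
E
```

```text
t 10.2 tcp [504.1  11.1 249. ] toolz [-0.0359  0.0066 -0.9993] jaw dir deg 83.92 jaw z 0.0028 F [-0.04  0.93 -2.14] T [0.   0.05 0.01] gap 0.49
[-111.9   -0.6   62.5] shank [-8.5 -0.6  5.6]
```

Call:
jog_arm:
  motion:
    - [0.15,-0.02,0.06,0,220]
    - [0.15,-0.02,0.05,0,220]
    - [0.12,-0.01,0,0,220]
    - [0,0,0,0,220]
    - [0,0,0,0,220]

```text
t: 10.62
tcp_pos: [0.5088, 0.0105, 0.2503]
tool_rot: [0.053, 0.998, 0.002, -0.018]
force: [0.0, 0.2, -2.4]
finger_gap: 0.49
```

```bash
python3 - <<'E'
from h import *
s=status('s12')[1]; print('shank',(st(s['tcp_pos'])+[103.4,0,-56.9]).round(1))
E
```

```text
t 10.67 tcp [508.9  10.5 250.3] toolz [-0.0356  0.0066 -0.9993] jaw dir deg 83.92 jaw z 0.0028 F [ 1.01 -0.2  -3.86] T [ 0.01  0.03 -0.03] gap 0.487
tcp stand [-107.1   -0.7   63.8]
plate n 410 tilt 36.27 plate W range [-0.0344  0.0001  0.0263]
hook n 37 U pct [0.0067 0.0091 0.0123] W 98 [0.029  0.0315]
plate pt (rel tcp) [ 0.0865 -0.0731]
shank [-3.7 -0.7  6.9]
```

View pics/s12c.png

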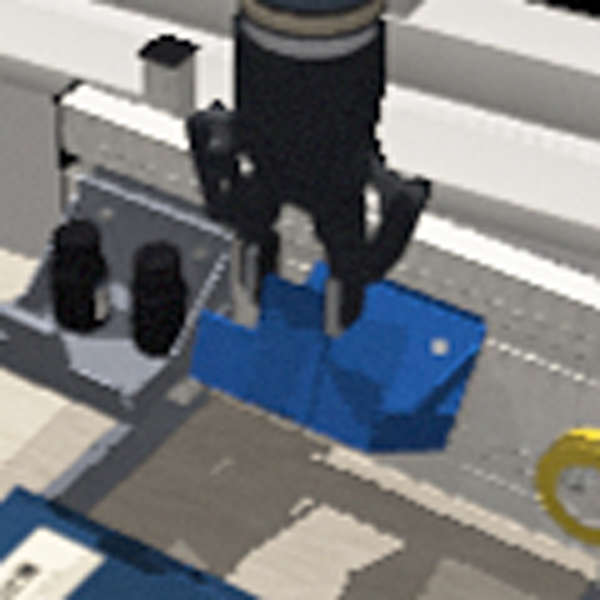

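Call:
jog_arm:
  motion:
    - [0,0,-0.05,0,200]
    - [0,0,-0.05,0,150]
    - [0,0,-0.05,0,150]
    - [0,0,0,0,150]
  squeeze: 20

```text
t: 11.0
tcp_pos: [0.5085, 0.0106, 0.2485]
tool_rot: [0.053, 0.998, 0.002, -0.018]
force: [-1.4, -0.7, -2.3]
finger_gap: 0.487
```

```bash
python3 - <<'E'
from h import *
s=status('s13')[1]
E
```

```text
t 11.05 tcp [508.5  10.6 248.6] toolz [-0.0363  0.0067 -0.9993] jaw dir deg 83.92 jaw z 0.0028 F [-0.19  0.41 -2.66] T [0.01 0.1  0.05] gap 0.485
tcp stand [-107.4   -0.7   62.1]
plate n 429 tilt 35.34 plate W range [-0.0342 -0.001   0.0278]
hook n 48 U pct [0.0064 0.0096 0.0137] W 98 [0.0303 0.0336]
plate pt (rel tcp) [ 0.086  -0.0737]
```

Call:
jog_arm:
  motion:
    - [0,0,0,0,130]
    - [0,0,0,0,127]
    - [0,0,0,0,127]
  squeeze: 20

```text
t: 11.3
tcp_pos: [0.5085, 0.0106, 0.2485]
tool_rot: [0.053, 0.998, 0.002, -0.018]
force: [0.2, 0.0, -2.4]
finger_gap: 0.505
```

```bash
python3 - <<'E'
from h import *
s=status('s14')[1]
E
```

```text
t 11.35 tcp [508.5  10.6 248.5] toolz [-0.0363  0.0067 -0.9993] jaw dir deg 83.92 jaw z 0.0028 F [-0.26 -0.14 -1.94] T [0.03 0.06 0.02] gap 0.51
tcp stand [-107.4   -0.7   62. ]
plate n 424 tilt 36.25 plate W range [-0.0365 -0.0003  0.0271]
hook n 44 U pct [0.0063 0.0089 0.0118] W 98 [0.0299 0.033 ]
plate pt (rel tcp) [ 0.0865 -0.0733]
```

Grip relaxed (gap 0.51) and the tray still holds. I start the swing in small steps and watch the forces.

Call:
jog_arm:
  motion:
    - [-0.15,0.02,-0.35,0,127]
    - [-0.2,0.02,-0.4,0,127]
    - [-0.2,0.02,-0.4,0,127]
    - [0,0,0,0,127]
  squeeze: 20

```text
t: 11.68
tcp_pos: [0.5038, 0.011, 0.2371]
tool_rot: [0.053, 0.998, 0.002, -0.016]
force: [-0.8, 0.6, -0.3]
finger_gap: 0.503
```

```bash
python3 - <<'E'
from h import *
s=status('s15')[1]
E
```

```text
t 11.73 tcp [504.1  10.9 237.4] toolz [-0.0318  0.0057 -0.9995] jaw dir deg 83.93 jaw z 0.0023 F [-0.3   0.64 -0.05] T [-0.01 -0.05 -0.  ] gap 0.504
tcp stand [-111.9   -0.8   50.9]
plate n 468 tilt 31.24 plate W range [-0.0379  0.      0.0316]
hook n 45 U pct [0.0065 0.0086 0.012 ] W 98 [0.0338 0.0383]
plate pt (rel tcp) [ 0.0911 -0.0694]
```

View pics/s15c.png

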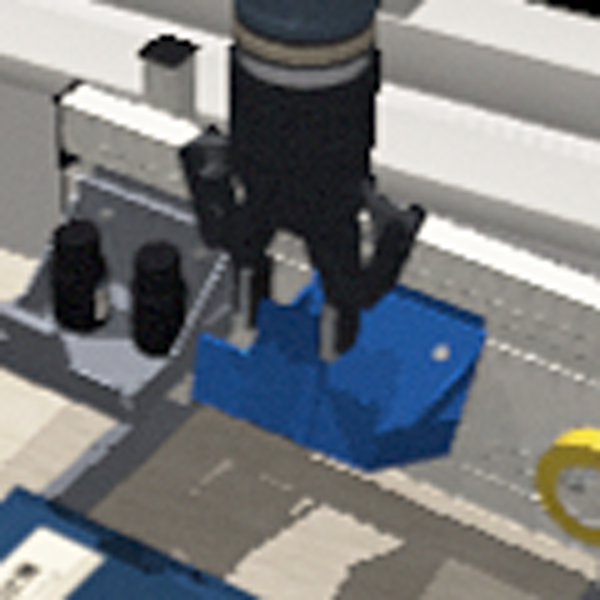

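Call:
jog_arm:
  motion:
    - [-0.18,0.02,-0.38,0,127]
    - [-0.17,0.02,-0.38,0,127]
    - [-0.15,0.02,-0.38,0,127]
    - [-0.12,0.01,-0.38,0,127]
    - [-0.11,0.01,-0.38,0,127]
    - [-0.08,0.01,-0.36,0,127]
    - [0,0,0,0,127]
  squeeze: 20

```text
t: 12.32
tcp_pos: [0.4956, 0.0119, 0.213]
tool_rot: [0.053, 0.998, 0.002, -0.015]
force: [-0.7, -0.2, -0.3]
finger_gap: 0.502
```

```bash
python3 - <<'E'
from h import *
s=status('s16')[1]
E
```

```text
t 12.37 tcp [495.8  11.8 213.3] toolz [-0.0297  0.0054 -0.9995] jaw dir deg 83.92 jaw z 0.0022 F [-1.17 -0.02 -0.15] T [-0.02 -0.04  0.01] gap 0.507
tcp stand [-120.2   -0.7   26.8]
plate n 422 tilt 19.46 plate W range [-0.0354 -0.0014  0.0372]
hook n 35 U pct [0.0064 0.0087 0.0125] W 98 [0.0384 0.0414]
plate pt (rel tcp) [ 0.1046 -0.054 ]
```

Call:
jog_arm:
  motion:
    - [-0.14,0.02,-0.4,0,127]
    - [-0.12,0.01,-0.4,0,127]
    - [-0.1,0.01,-0.4,0,127]
    - [-0.08,0.01,-0.4,0,127]
    - [-0.05,0.01,-0.4,0,127]
    - [-0.03,0,-0.35,0,127]
    - [0,0,0,0,127]
  squeeze: 20

```text
t: 12.95
tcp_pos: [0.4904, 0.0125, 0.1876]
tool_rot: [0.053, 0.998, 0.002, -0.015]
force: [0.6, 0.0, -0.0]
finger_gap: 0.502
```

```bash
python3 - <<'E'
from h import *
s=status('s17')[1]
E
```

```text
t 13.0 tcp [490.4  12.4 187.8] toolz [-0.0289  0.0053 -0.9996] jaw dir deg 83.92 jaw z 0.0022 F [-1.15 -0.04  0.33] T [-0.01 -0.08 -0.02] gap 0.505
tcp stand [-125.6   -0.7    1.3]
plate n 353 tilt 8.62 plate W range [-0.0379  0.0003  0.0365]
hook n 58 U pct [0.0063 0.0084 0.012 ] W 98 [0.0362 0.0407]
plate pt (rel tcp) [ 0.1174 -0.0302]
```

View pics/s17c.png

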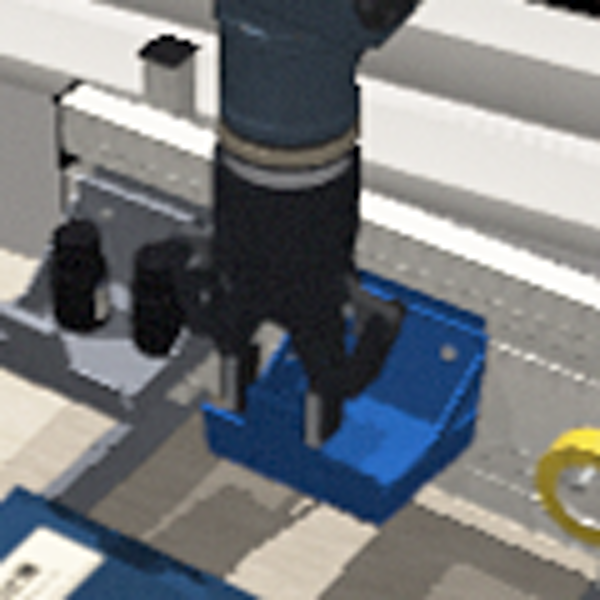

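Call:
jog_arm:
  motion:
    - [0,0,-0.35,0,127]
    - [0,0,-0.4,0,127]
    - [0.02,0,-0.4,0,127]
    - [0.02,0,-0.35,0,127]
    - [0,0,0,0,127]
  squeeze: 20

```text
t: 13.42
tcp_pos: [0.4881, 0.013, 0.171]
tool_rot: [0.053, 0.998, 0.002, -0.018]
force: [-0.6, 0.2, 0.3]
finger_gap: 0.503
```

```bash
python3 - <<'E'
from h import *
s=status('s18')[1]
E
```

```text
t 13.47 tcp [488.1  13.  171.2] toolz [-0.035   0.0062 -0.9994] jaw dir deg 83.94 jaw z 0.0025 F [-2.27  0.89 -0.14] T [ 0.07  0.15 -0.01] gap 0.501
tcp stand [-127.9   -0.4  -15.3]
plate n 361 tilt 2.33 plate W range [-0.0412  0.0006  0.033 ]
hook n 64 U pct [0.0063 0.0081 0.0107] W 98 [0.034  0.0394]
plate pt (rel tcp) [ 0.1221 -0.0112]
```

Call:
jog_arm:
  motion:
    - [0.05,0,-0.2,0,127]
    - [0.05,0,-0.2,0,127]
    - [0,0,-0.1,0,127]
    - [0,0,0,0,127]
  squeeze: 20

```text
t: 13.8
tcp_pos: [0.4879, 0.0131, 0.1656]
tool_rot: [0.053, 0.998, 0.002, -0.019]
force: [-3.1, -0.1, 0.5]
finger_gap: 0.506
```

```bash
python3 - <<'E'
from h import *
s=status('s19')[1]
E
```

```text
t 13.85 tcp [487.9  13.1 165.7] toolz [-0.0381  0.0064 -0.9993] jaw dir deg 83.95 jaw z 0.0023 F [-1.96  0.74  0.51] T [-0.04  0.25  0.03] gap 0.503
tcp stand [-128.1   -0.3  -20.8]
plate n 358 tilt -0.77 plate W range [-0.0427  0.0039  0.0315]
hook n 78 U pct [0.0064 0.0088 0.0123] W 98 [0.0329 0.0387]
plate pt (rel tcp) [ 0.1225 -0.0051]
```

Call:
jog_arm:
  motion:
    - [0,0,0,0,110]
    - [0,0,0,0,90]
    - [0,0,0,0,60]
    - [0,0,0,0,40]
    - [0,0,0,0,40]

```text
t: 14.27
tcp_pos: [0.4926, 0.0123, 0.1669]
tool_rot: [0.053, 0.998, 0.002, -0.014]
force: [-1.3, 0.5, 0.9]
finger_gap: 0.843
```

```bash
python3 - <<'E'
from h import *
s=status('s20')[1]
E
```

```text
t 14.32 tcp [492.6  12.3 167. ] toolz [-0.0277  0.0049 -0.9996] jaw dir deg 83.93 jaw z 0.002 F [-0.03 -0.18 -0.04] T [-0.05  0.01 -0.01] gap 0.847
tcp stand [-123.4   -0.6  -19.5]
plate n 276 tilt -0.59 plate W range [-0.0432  0.0006  0.0322]
hook n 73 U pct [0.0062 0.0088 0.0116] W 98 [0.0322 0.0383]
plate pt (rel tcp) [ 0.1179 -0.0059]
```

View pics/s20c.png

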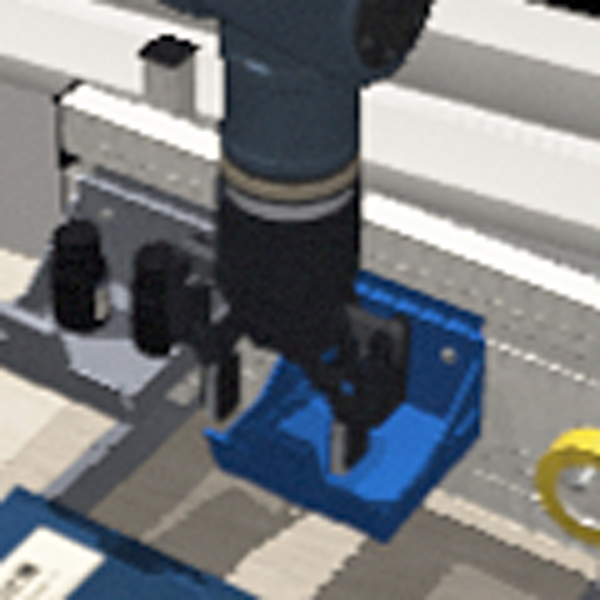

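Call:
jog_arm:
  motion:
    - [0,0,0.5,0,20]
    - [0,0,1,0,0]
    - [0,0,2,0,0]
    - [0,0,2.5,0,0]
    - [-0.5,0.5,2.5,0,0]
    - [-2,2,1,0,0]
    - [-2,3,0,0,0]
    - [-1,3.5,0,0,0]
    - [-0.5,3.5,0,0,0]
    - [0,3.5,0,0,0]

```text
t: 15.15
tcp_pos: [0.4327, 0.1709, 0.2703]
tool_rot: [0.06, 0.998, 0.001, -0.01]
force: [1.3, -1.1, 0.1]
finger_gap: 0.998
```

```bash
python3 - <<'E'
from h import *
a=snap('scene','s21'); b=snap('top','t21'); s,M=tool()
crop(a,190,110,340,230,5,'s21c.png')
for z in (a,):
    tcp=np.array([*(O-.125*EX),.170]); th,p,fx,fz,q=prof(z,tcp,84.,zmin=.08)
    X=q[:,[0,2]]; U=(X-p)@fx; W=(X-p)@fz
    # stand coords
    print('plate front face stand x',(-125+p[0]*1000).round(1))
    f=q[(q[:,0]>.02)&(q[:,0]<.105)&(q[:,2]<-.03)&(abs(q[:,1])<.045)]; A=np.c_[f[:,0],f[:,1],np.ones(len(f))]
    w=np.ones(len(f),bool)
    for k in range(5):
        c=np.linalg.lstsq(A[w],f[w,2],rcond=None)[0]; r=f[:,2]-A@c; w=abs(r)<.004
    print('floor n',w.sum(),'pitch deg (front up +)',-np.degrees(c[0]),'roll',np.degrees(c[1]),'z at mid',c[2]+c[0]*.07+tcp[2])
    m=abs(U)<.004; print('y ext',np.percentile(q[:,1],[1,99]))
P=pts(b)
E
```

```text
t 15.25 tcp [433.4 173.9 270.3] toolz [-0.0183  0.0053 -0.9998] jaw dir deg 83.56 jaw z 0.0032 F [-0.12 -0.48  0.46] T [-0.    0.02  0.  ] gap 0.998
plate n 613 tilt -1.32 plate W range [-0.0387 -0.0008  0.0363]
hook n 96 U pct [0.0063 0.0089 0.0126] W 98 [0.0373 0.0437]
plate pt (rel tcp) [ 0.1196 -0.0143]
plate front face stand x -5.4
floor n 366 pitch deg (front up +) -1.1306153025405918 roll 0.1540725038830833 z at mid 0.11824580888196173
y ext [-0.05616555  0.05702869]
```

View pics/s21c.png

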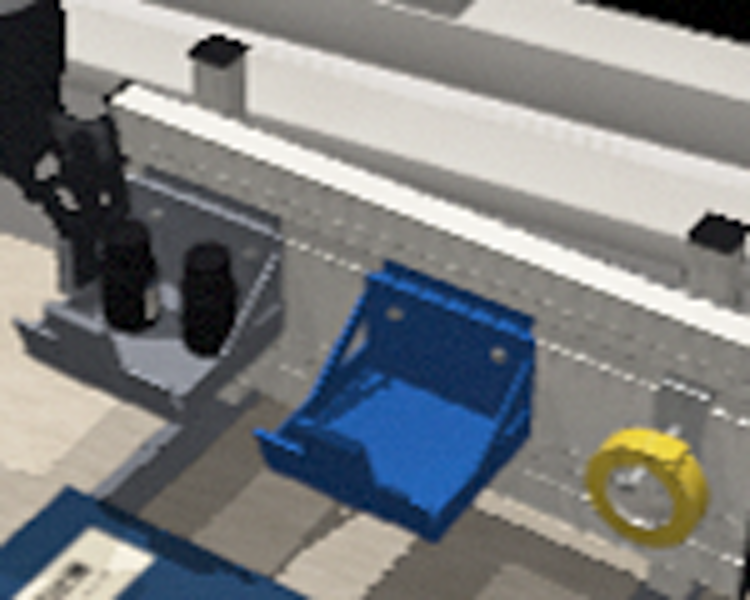

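```bash
python3 - <<'E'
from h import *
b=load('top0');a=load('scene0')
for nm,s,c in(('top',b,(135,222)),('scene',a,(141,190))):
    P=pts(s); m=(abs(P[...,0]-.487)<.03)&(abs(P[...,1]-.415)<.03)
    top=m&(P[...,2]>.058)&(P[...,2]<.075); A=P[top]
    v,u=np.where(top); print(nm,'cap n',len(A),'px',u.mean().round(1),v.mean().round(1),'xy',A.mean(0).round(4),'mid',((A.min(0)+A.max(0))/2).round(4))
    al=m&(P[...,2]>.006)&(P[...,2]<.075); r=cv2.minEnclosingCircle((P[al][:,:2]*1000).astype(np.float32)); print(' circle',r)
    # ray through mask centre onto z=.066
    K=s['intrinsics']; d=R.from_quat(s['attitude']).as_matrix()@np.array([(u.mean()-K[0,2])/K[0,0],(v.mean()-K[1,2])/K[1,1],1]); t=(.065-s['eye'][2])/d[2]; print(' ray',(s['eye']+t*d).round(4))
crop(b,110,170,180,260,8,'c20.png')
# neighbours
P=pts(b)
for u,v in((158,199),(135,246),(135,184),(120,166)): print(u,v,P[v,u].round(3))
E
```

```text
top cap n 72 px 131.5 221.8 xy [0.4877 0.4236 0.065 ] mid [0.4872 0.4242 0.0644]
 circle ((487.8362731933594, 423.67724609375), 17.983442306518555)
 ray [0.4877 0.4236 0.065 ]
scene cap n 55 px 139.0 185.9 xy [0.4839 0.4264 0.0645] mid [0.4844 0.4272 0.0644]
 circle ((484.1165466308594, 425.67425537109375), 18.14322853088379)
 ray [0.4834 0.426  0.065 ]
158 199 [0.559 0.345 0.065]
135 246 [0.414 0.41  0.064]
135 184 [0.606 0.419 0.063]
120 166 [0.666 0.473 0.052]
```

View pics/c20.png

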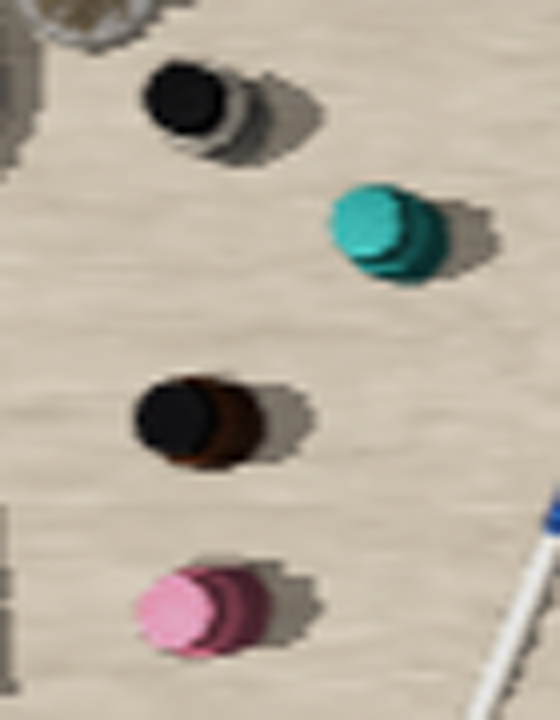

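Call:
jog_arm:
  motion:
    - [0.2,2,0,0,0]
    - [0.4,3,0,0,0]
    - [0.6,3.2,0,0,0]
    - [0.7,3.2,0,0,0]
    - [0.8,3.2,-1,0,0]
    - [0.8,3.2,-2,0,0]
    - [0.8,3,-2,0,0]
    - [0.5,2,-2,0,0]
    - [0.2,1,-2,0,0]
    - [0,0,-1,0,0]

```text
t: 16.08
tcp_pos: [0.4907, 0.4199, 0.1728]
tool_rot: [0.056, 0.998, 0.003, -0.001]
force: [0.3, 0.4, 0.8]
finger_gap: 1.003
```

Call:
jog_arm:
  motion:
    - [0,0,0,0,0]
    - [0,0,0,0,0]

```text
t: 16.25
tcp_pos: [0.4896, 0.4175, 0.1697]
tool_rot: [0.056, 0.998, 0.001, -0.004]
force: [-0.5, 0.4, 0.3]
finger_gap: 0.997
```

```bash
python3 - <<'E'
from h import *
s,M=tool(); print('to go mm',(np.array([.486,.4245])-s['tcp_pos'][:2])*1000)
E
```

```text
t 16.25 tcp [489.6 417.5 169.7] toolz [-0.0083  0.0024 -1.    ] jaw dir deg 83.56 jaw z 0.0014 F [-0.55  0.39  0.26] T [-0.02 -0.04  0.06] gap 0.997
to go mm [-3.62997582  6.97597762]
```

Call:
jog_arm:
  motion:
    - [-0.3,0.7,-1,0,0]
    - [0,0,-2,0,0]
    - [0,0,-2,0,0]
    - [0,0,-1.5,0,0]
    - [0,0,-1,0,0]
    - [0,0,0,0,0]
    - [0,0,0,0,0]

```text
t: 16.83
tcp_pos: [0.4905, 0.4218, 0.0997]
tool_rot: [0.06, 0.998, 0.004, 0.001]
force: [-0.2, -0.0, 0.4]
finger_gap: 1.002
```

```bash
python3 - <<'E'
from h import *
s,M=tool(); print('to go mm',(np.array([.486,.4245])-s['tcp_pos'][:2])*1000)
a=snap('scene','s22'); crop(a,80,130,200,230,6,'s22c.png')
E
```

```text
t 16.83 tcp [490.5 421.8  99.7] toolz [ 0.0027  0.0083 -1.    ] jaw dir deg 83.14 jaw z 0.0086 F [-0.24 -0.01  0.42] T [ 0.07 -0.05 -0.  ] gap 1.002
to go mm [-4.46817802  2.66567461]
```

View pics/s22c.png

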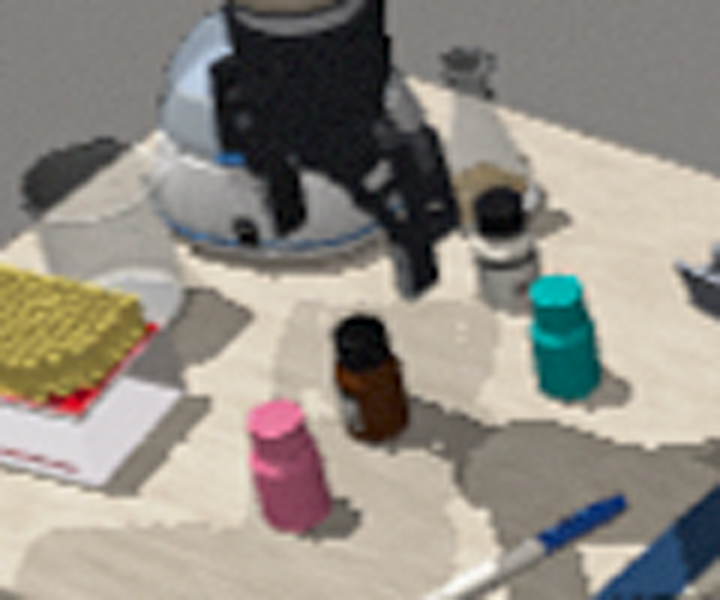

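Call:
jog_arm:
  motion:
    - [-0.4,0.2,-1.5,0,0]
    - [-0.1,0.1,-2,0,0]
    - [-0.05,0.05,-2,0,0]
    - [-0.05,0,-1.5,0,0]
    - [0,0,-1,0,0]
    - [0,0,0,0,0]
    - [0,0,0,0,0]

```text
t: 17.47
tcp_pos: [0.4914, 0.4291, 0.0278]
tool_rot: [0.06, 0.998, 0.01, 0.01]
force: [0.2, 0.6, -0.0]
finger_gap: 0.998
```

```bash
python3 - <<'E'
from h import *
s,M=tool(); print('to go mm',(np.array([.486,.4245])-s['tcp_pos'][:2])*1000)
E
```

```text
t 17.47 tcp [491.4 429.1  27.8] toolz [ 0.0209  0.0192 -0.9996] jaw dir deg 83.09 jaw z 0.0215 F [ 0.23  0.59 -0.02] T [-0.02  0.02 -0.01] gap 0.998
to go mm [-5.35702935 -4.60039577]
```

Call:
jog_arm:
  motion:
    - [-0.4,-0.4,-0.4,0,0]
    - [-0.15,-0.1,-0.6,0,0]
    - [-0.1,-0.05,-0.6,0,0]
    - [0,0,-0.3,0,0]
    - [0,0,0,0,0]

```text
t: 17.88
tcp_pos: [0.4866, 0.4243, 0.0115]
tool_rot: [0.06, 0.998, 0.012, 0.013]
force: [-0.6, 0.3, -0.3]
finger_gap: 0.999
```

```bash
python3 - <<'E'
from h import *
s,M=tool(); print('to go mm',(np.array([.486,.4245])-s['tcp_pos'][:2])*1000)
E
```

```text
t 17.88 tcp [486.6 424.3  11.5] toolz [ 0.0272  0.0229 -0.9994] jaw dir deg 83.08 jaw z 0.026 F [-0.61  0.25 -0.31] T [-0.03  0.04 -0.07] gap 0.999
to go mm [-0.61462941  0.19505798]
```

Centred on the bottle; I close gently.

Call:
jog_arm:
  motion:
    - [0,0,-0.1,0,60]
    - [0,0,0,0,110]
    - [0,0,0,0,140]
    - [0,0,0,0,170]
    - [0,0,0,0,180]
    - [0,0,0,0,180]
  squeeze: 25

```text
t: 18.38
tcp_pos: [0.4872, 0.4248, 0.0108]
tool_rot: [0.06, 0.998, 0.013, 0.013]
force: [0.4, 0.9, -0.8]
finger_gap: 0.408
```

Call:
jog_arm:
  motion:
    - [0,0,0.5,0,180]
    - [0,0,1.5,0,180]
    - [0,0,2,0,180]
    - [0,0,2,0,180]
    - [0,0,2,0,180]
    - [0,0,2,0,180]
    - [0,0,2,0,180]
    - [0,0,0,0,180]
    - [0,0,0,0,180]

```text
t: 19.13
tcp_pos: [0.4842, 0.4228, 0.1355]
tool_rot: [0.06, 0.998, 0.011, 0.011]
force: [-0.1, 0.0, -0.4]
finger_gap: 0.404
```

```bash
python3 - <<'E'
from h import *
s,M=tool()
a=snap('scene','s23'); crop(a,80,100,200,200,6,'s23c.png')
E
```

```text
t 19.13 tcp [484.2 422.8 135.5] toolz [ 0.023   0.0203 -0.9995] jaw dir deg 83.08 jaw z 0.0229 F [-0.13  0.   -0.37] T [-0.    0.06 -0.05] gap 0.404
```

View pics/s23c.png

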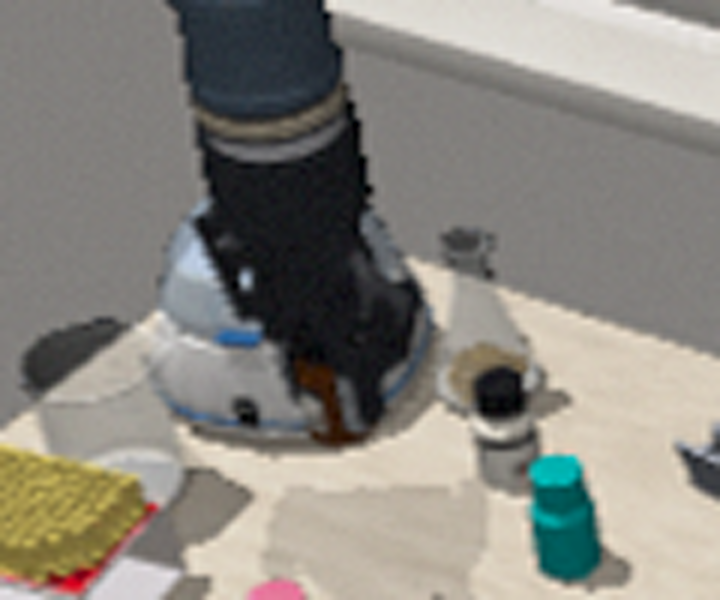

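Call:
jog_arm:
  motion:
    - [0,0,1.5,0,180]
    - [0,0,2.5,0,180]
    - [0,-0.5,2.5,0,180]
    - [0,-1.5,2.5,0,180]
    - [0,-2.5,2,0,180]
    - [0.3,-3,1,0,180]
    - [0.5,-3,0,0,180]
    - [0.5,-3,0,0,180]
    - [0.5,-3,0,0,180]
    - [0.6,-3,0,0,180]

```text
t: 20.02
tcp_pos: [0.4998, 0.2233, 0.2455]
tool_rot: [0.055, 0.998, 0.006, 0.001]
force: [0.6, -0.7, -1.0]
finger_gap: 0.405
```

```bash
python3 - <<'E'
from h import *
s,M=tool(); print('to go mm',(np.array([.5498,.0069])-s['tcp_pos'][:2])*1000)
E
```

```text
t 20.02 tcp [499.8 223.3 245.5] toolz [ 0.0018  0.0113 -0.9999] jaw dir deg 83.71 jaw z 0.0115 F [ 0.64 -0.71 -0.95] T [-0.01 -0.1   0.05] gap 0.405
to go mm [  49.9741404  -216.41863908]
```

Call:
jog_arm:
  motion:
    - [0.5,-3,0.5,0,180]
    - [0.6,-3,0.5,0,180]
    - [0.6,-3,0.3,0,180]
    - [0.6,-3,0,0,180]
    - [0.6,-3,0,0,180]
    - [0.6,-2.5,0,0,180]
    - [0.5,-1.8,0,0,180]
    - [0.3,-0.8,0,0,180]
    - [0,0,0,0,180]
    - [0,0,0,0,180]

```text
t: 20.85
tcp_pos: [0.5376, 0.0062, 0.2455]
tool_rot: [0.059, 0.998, 0.005, -0.012]
force: [0.4, 0.8, -0.6]
finger_gap: 0.41
```

```bash
python3 - <<'E'
from h import *
s,M=tool(); print('to go mm',(np.array([.5498,.0069])-s['tcp_pos'][:2])*1000)
a=snap('scene','s24'); crop(a,190,90,340,210,5,'s24c.png')
E
```

```text
t 20.85 tcp [537.6   6.2 245.5] toolz [-0.0234  0.0113 -0.9997] jaw dir deg 83.21 jaw z 0.0085 F [ 0.39  0.83 -0.63] T [-0.01  0.   -0.01] gap 0.41
to go mm [12.24882341  0.74230519]
```

View pics/s24c.png

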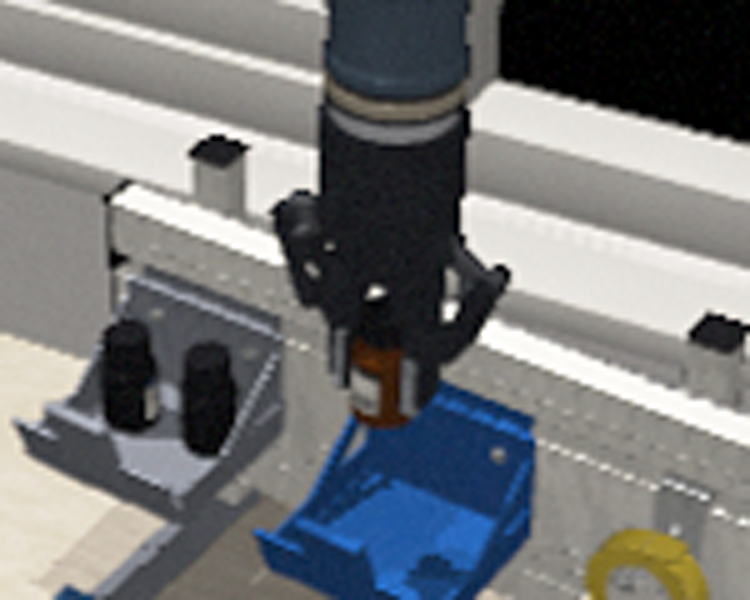

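Call:
jog_arm:
  motion:
    - [0.5,0,0,0.3,180]
    - [0.4,0,-1,0.3,180]
    - [0,0,-1.5,0,180]
    - [0,0,-1.5,0,180]
    - [0,0,-1.5,0,180]
    - [0,0,-1,0,180]
    - [0,0,0,0,180]
    - [0,0,0,0,180]

```text
t: 21.57
tcp_pos: [0.5472, 0.0164, 0.175]
tool_rot: [0.046, 0.999, 0.006, -0.012]
force: [-0.3, 0.7, -1.3]
finger_gap: 0.407
```

```bash
python3 - <<'E'
from h import *
s,M=tool(); print('to go mm',(np.array([.5498,.0069])-s['tcp_pos'][:2])*1000)
E
```

```text
t 21.57 tcp [547.2  16.4 175. ] toolz [-0.023   0.013  -0.9997] jaw dir deg 84.73 jaw z 0.0108 F [-0.35  0.73 -1.32] T [-0.03 -0.01  0.04] gap 0.407
to go mm [ 2.58613176 -9.5091799 ]
```

Call:
jog_arm:
  motion:
    - [0.1,-0.5,0,0,180]
    - [0.1,-0.4,-0.8,0,180]
    - [0,0,-1,0,180]
    - [0,0,-0.8,0,180]
    - [0,0,0,0,180]
    - [0,0,0,0,180]

```text
t: 22.07
tcp_pos: [0.5512, 0.0074, 0.148]
tool_rot: [0.045, 0.999, 0.006, -0.01]
force: [0.6, -0.6, -0.6]
finger_gap: 0.402
```

```bash
python3 - <<'E'
from h import *
s,M=tool(); print('to go mm',(np.array([.5498,.0069])-s['tcp_pos'][:2])*1000)
a=snap('scene','s25'); crop(a,190,90,340,240,4,'s25c.png')
P=pts(a); hsv=cv2.cvtColor(a['img'],cv2.COLOR_RGB2HSV)
m=(hsv[...,0]<18)&(hsv[...,1]>150)&(np.linalg.norm(P[...,:2]-s['tcp_pos'][:2],axis=-1)<.04)
print('amber px',m.sum(),'z low',np.percentile(P[m][:,2],[1,5,95]).round(4))
E
```

```text
t 22.07 tcp [551.2   7.4 148. ] toolz [-0.0186  0.0122 -0.9998] jaw dir deg 84.86 jaw z 0.0105 F [ 0.65 -0.59 -0.58] T [-0.05 -0.08 -0.03] gap 0.402
to go mm [-1.37024321 -0.52602694]
amber px 71 z low [0.1426 0.1434 0.1862]
```

View pics/s25c.png

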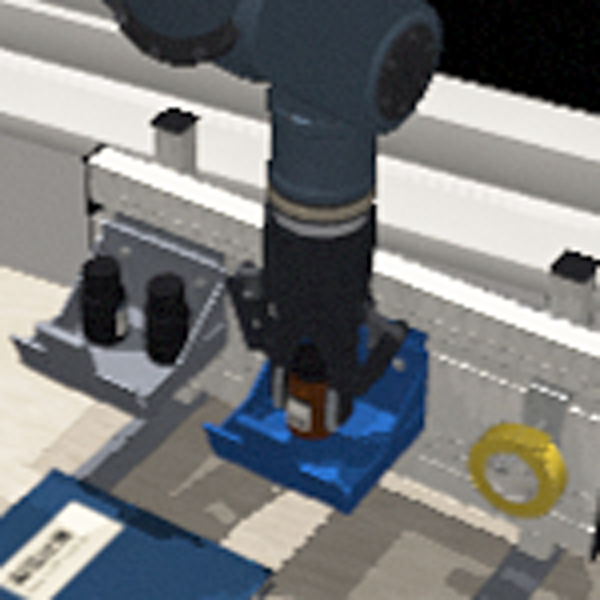

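Call:
jog_arm:
  motion:
    - [-0.05,0,-0.4,0,180]
    - [0,0,-0.5,0,180]
    - [0,0,-0.4,0,180]
    - [0,0,0,0,180]
    - [0,0,0,0,180]

```text
t: 22.53
tcp_pos: [0.5508, 0.0073, 0.1343]
tool_rot: [0.045, 0.999, 0.006, -0.009]
force: [0.1, 0.4, -1.2]
finger_gap: 0.406
```

Call:
jog_arm:
  motion:
    - [0,0,-0.15,0,180]
    - [0,0,0,0,180]

```text
t: 22.7
tcp_pos: [0.5509, 0.0074, 0.1327]
tool_rot: [0.045, 0.999, 0.006, -0.009]
force: [0.3, 0.7, -1.2]
finger_gap: 0.399
```

Call:
jog_arm:
  motion:
    - [0,0,-0.12,0,180]
    - [0,0,0,0,180]

```text
t: 22.87
tcp_pos: [0.551, 0.0074, 0.1316]
tool_rot: [0.045, 0.999, 0.006, -0.009]
force: [-0.1, 0.7, -0.7]
finger_gap: 0.4
```

Call:
jog_arm:
  motion:
    - [0,0,-0.12,0,180]
    - [0,0,0,0,180]

```text
t: 23.03
tcp_pos: [0.5512, 0.0074, 0.1305]
tool_rot: [0.045, 0.999, 0.006, -0.009]
force: [-0.3, 0.2, -1.1]
finger_gap: 0.404
```

Call:
jog_arm:
  motion:
    - [0,0,-0.12,0,180]
    - [0,0,0,0,180]

```text
t: 23.2
tcp_pos: [0.5513, 0.0074, 0.1293]
tool_rot: [0.045, 0.999, 0.006, -0.008]
force: [0.3, 0.6, -1.3]
finger_gap: 0.407
```

```bash
python3 - <<'E'
from h import *
s,M=tool()
a=snap('scene','s26'); crop(a,220,150,320,230,7,'s26c.png')
s,M=tool()
E
```

```text
t 23.2 tcp [551.3   7.4 129.3] toolz [-0.0162  0.0118 -0.9998] jaw dir deg 84.86 jaw z 0.0103 F [ 0.32  0.59 -1.26] T [-0.02 -0.04 -0.03] gap 0.407
t 23.25 tcp [551.4   7.3 129.3] toolz [-0.0161  0.0117 -0.9998] jaw dir deg 84.86 jaw z 0.0103 F [ 0.3  -0.35 -1.09] T [ 0.05 -0.01  0.02] gap 0.406
```

View pics/s26c.png

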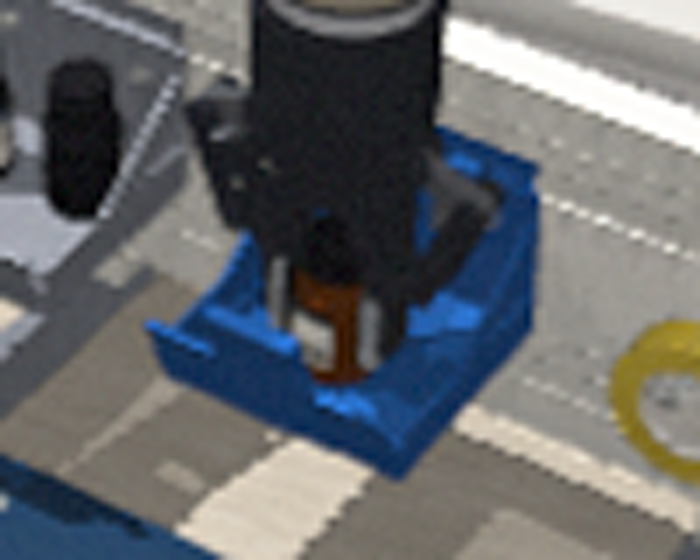

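Call:
jog_arm:
  motion:
    - [0,0,-0.12,0,180]
    - [0,0,0,0,180]

```text
t: 23.42
tcp_pos: [0.5521, 0.0073, 0.1288]
tool_rot: [0.045, 0.999, 0.005, -0.007]
force: [0.5, -0.2, -0.7]
finger_gap: 0.407
```

Call:
jog_arm:
  motion:
    - [0,0,-0.12,0,180]
    - [0,0,0,0,180]

```text
t: 23.58
tcp_pos: [0.5523, 0.0072, 0.1289]
tool_rot: [0.045, 0.999, 0.005, -0.007]
force: [0.6, 0.1, -0.4]
finger_gap: 0.409
```

Call:
jog_arm:
  motion:
    - [0,0,0,0,145]
    - [0,0,0,0,135]
    - [0,0,0,0,120]
    - [0,0,0,0,105]
    - [0,0,0,0,100]
    - [0,0,0,0,100]

```text
t: 24.08
tcp_pos: [0.5523, 0.0072, 0.1284]
tool_rot: [0.045, 0.999, 0.005, -0.007]
force: [-0.3, 0.0, 0.6]
finger_gap: 0.606
```

```bash
python3 - <<'E'
from h import *
s,M=tool()
a=snap('scene','s27'); crop(a,220,150,320,230,7,'s27c.png')
E
```

```text
t 24.08 tcp [552.3   7.2 128.4] toolz [-0.0134  0.0112 -0.9998] jaw dir deg 84.87 jaw z 0.01 F [-0.26  0.05  0.63] T [-0.02 -0.03  0.01] gap 0.606
```

View pics/s27c.png

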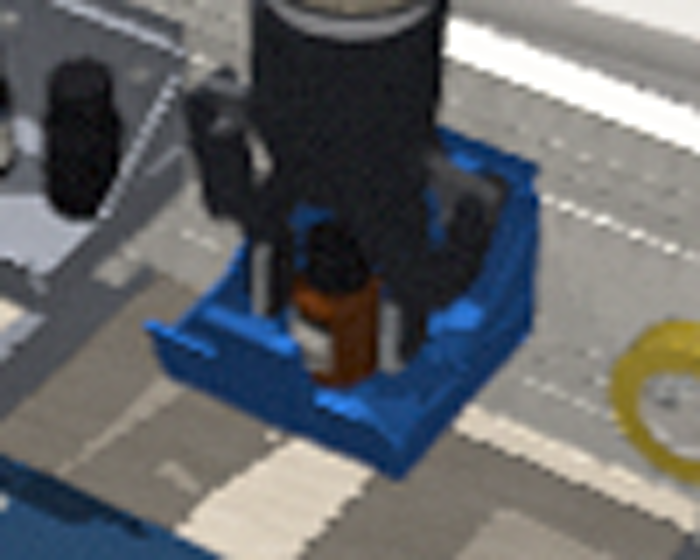

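Call:
jog_arm:
  motion:
    - [0,0,0.4,0,100]
    - [0,0,0.6,0,100]
    - [0,0,0.8,0,100]
    - [0,0,0.8,0,100]
    - [0,0,0.8,0,100]
    - [0,0,0,0,100]

```text
t: 24.63
tcp_pos: [0.5524, 0.0072, 0.166]
tool_rot: [0.045, 0.999, 0.005, -0.007]
force: [-0.5, -0.1, -0.6]
finger_gap: 0.609
```

Call:
jog_arm:
  motion:
    - [0,0,0.8,0,100]
    - [0,0,1,0,100]
    - [0,0,1,0,100]
    - [0,0,1,0,100]
    - [0,0,1.5,0,100]
    - [0,0,1.5,0,100]
    - [0,0,1.5,0,100]
    - [0,0,0,0,100]

```text
t: 25.3
tcp_pos: [0.5519, 0.0073, 0.2583]
tool_rot: [0.045, 0.999, 0.005, -0.006]
force: [0.1, 0.4, -0.3]
finger_gap: 0.61
```

Clear; retreat to open space and inspect.

Call:
jog_arm:
  motion:
    - [0,0,1,0,100]
    - [-1,1,1,0,100]
    - [-2,2,0.5,0,100]
    - [-2.5,2.5,0,0,100]
    - [-2,3,0,0,100]
    - [-1.5,3,0,0,100]
    - [-1,3,0,0,100]
    - [0,2,0,0,100]
    - [0,1,0,0,100]
    - [0,0,0,0,100]

```text
t: 26.13
tcp_pos: [0.4362, 0.1905, 0.2847]
tool_rot: [0.047, 0.999, 0.006, -0.009]
force: [-0.1, -0.6, 0.4]
finger_gap: 0.611
```

```bash
python3 - <<'E'
from h import *
a=snap('scene','s28'); b=snap('top','t28'); s,M=tool()
crop(a,190,110,340,230,5,'s28c.png')
for tag in('s21','s28'):
    z=load(tag)
    tcp=np.array([*(O-.125*EX),.170]); th,p,fx,fz,q=prof(z,tcp,84.,zmin=.08)
    print(tag,'plate front face stand x',(-125+p[0]*1000).round(1))
    f=q[(q[:,0]>.02)&(q[:,0]<.105)&(q[:,2]<-.03)&(abs(q[:,1])<.045)]; A=np.c_[f[:,0],f[:,1],np.ones(len(f))]
    w=np.ones(len(f),bool)
    for k in range(5):
        c=np.linalg.lstsq(A[w],f[w,2],rcond=None)[0]; r=f[:,2]-A@c; w=abs(r)<.004
    print('floor n',w.sum(),'pitch deg',-np.degrees(c[0]).round(2),'roll',np.degrees(c[1]).round(2),'z',c[2]+c[0]*.07+tcp[2])
# grey tray reference & panel plane vertical reference
    P=pts(z); S=np.stack([(P[...,:2]-O)@EX,(P[...,:2]-O)@EY,P[...,2]],-1)
    m=(abs(S[...,0])<.012)&(S[...,2]>.12)&(S[...,2]<.18)&(S[...,1]<-.065)&(S[...,1]>-.105)
    c=np.polyfit(S[m][:,2],S[m][:,0],1); print('panel lean deg',np.degrees(c[0]).round(2),m.sum(),np.median(S[m][:,0]))
# moved check
for t0,t1 in(('scene0','s28'),):
    d=cv2.absdiff(load(t0)['img'],load(t1)['img']).max(2); cv2.imwrite('pics/diff.png',d)
E
```

```text
t 26.23 tcp [437.  188.7 284.7] toolz [-0.017   0.0108 -0.9998] jaw dir deg 84.54 jaw z 0.0091 F [-0.18  0.11  0.39] T [-0.    0.01 -0.04] gap 0.608
plate n 613 tilt -1.32 plate W range [-0.0387 -0.0008  0.0363]
hook n 96 U pct [0.0063 0.0089 0.0126] W 98 [0.0373 0.0437]
plate pt (rel tcp) [ 0.1196 -0.0143]
s21 plate front face stand x -5.4
floor n 366 pitch deg -1.13 roll 0.15 z 0.11824580888196173
panel lean deg 0.36 198 -0.00010460610961650455
plate n 557 tilt -1.4 plate W range [-0.0413  0.0008  0.0336]
hook n 90 U pct [0.0062 0.0088 0.0127] W 98 [0.0342 0.0406]
plate pt (rel tcp) [ 0.1195 -0.0111]
s28 plate front face stand x -5.5
floor n 204 pitch deg -1.15 roll 0.28 z 0.1181418450658808
panel lean deg -0.14 196 -0.00013062685481489135
```

View pics/s28c.png

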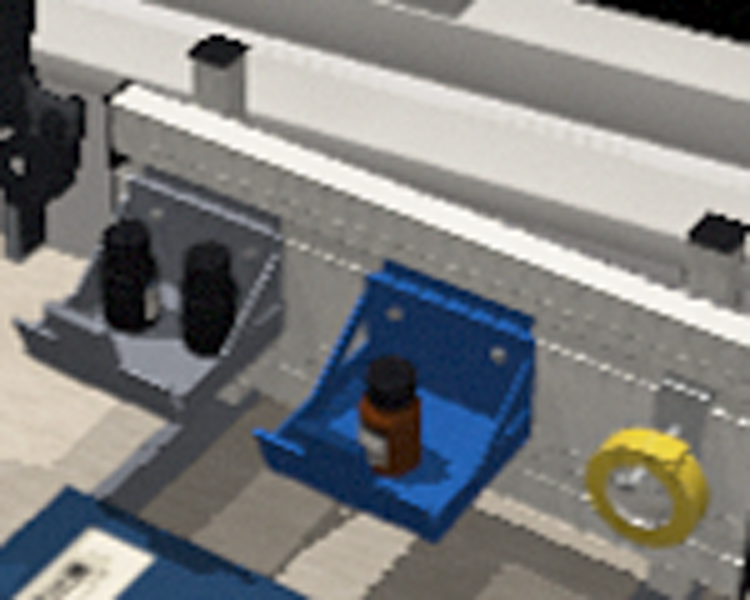

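View pics/t28.png

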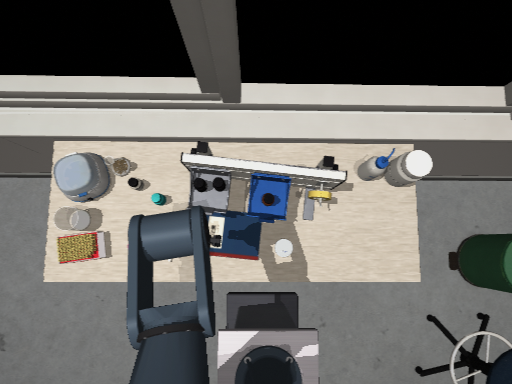

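```bash
python3 - <<'E'
from h import *
z=load('s28');P=pts(z); S=np.stack([(P[...,:2]-O)@EX,(P[...,:2]-O)@EY,P[...,2]],-1)
m=(S[...,0]<-.03)&(S[...,0]>-.1)&(S[...,1]>.13)&(S[...,1]<.21)&(S[...,2]>.10)&(S[...,2]<.135)
f=S[m];w=np.ones(len(f),bool);A=np.c_[f[:,0],f[:,1],np.ones(len(f))]
for k in range(6):
    c=np.linalg.lstsq(A[w],f[w,2],rcond=None)[0]; r=f[:,2]-A@c; w=abs(r)<.004
print('grey floor',w.sum(),'pitch',-np.degrees(c[0]).round(2),'z',np.median(f[w,2]))
# bench pitch bias along same direction
m=(S[...,2]<.01)&(S[...,2]>-.01)&(S[...,0]<-.1)&(S[...,0]>-.3)&(abs(S[...,1])<.3); f=S[m]; c=np.linalg.lstsq(np.c_[f[:,0],f[:,1],np.ones(len(f))],f[:,2],rcond=None)[0]; print('bench',len(f),-np.degrees(c[0]).round(2),c[2])
cap=(S[...,2]>.155)&(S[...,2]<.2)&(abs(S[...,0]+.063)<.03)&(abs(S[...,1])<.03)
c=S[cap]; t=c[c[:,2]>.175]; print('bottle top',t.mean(0).round(4),'zmax',np.percentile(c[:,2],98))
E
```

```text
grey floor 173 pitch 0.65 z 0.11950039859565742
bench 8639 -0.13 0.0008568579307559915
bottle top [-0.0677  0.0003  0.1817] zmax 0.1855634453023254
```

View pics/s28.png

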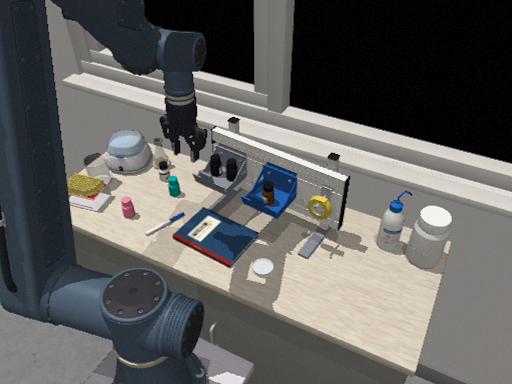

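```bash
python3 - <<'E'
from plan import *
for t in np.arange(0,-3.1,-.25):
    th=np.radians(t); 
    best=max((clear(x,z,th),x,z) for x in np.arange(-3,.6,.1) for z in np.arange(-.3,1,.1)); print(t,np.round(best,2))
E
```

```text
0.0 [ 0.9 -1.   0.9]
-0.25 [ 0.91 -1.3   0.9 ]
-0.5 [ 0.8 -1.4  0.9]
-0.75 [ 0.62 -1.6   0.6 ]
-1.0 [ 0.49 -1.7   0.5 ]
-1.25 [ 0.29 -1.8   0.5 ]
-1.5 [ 0.15 -2.    0.1 ]
-1.75 [-0.01 -2.1   0.  ]
-2.0 [-0.21 -2.3  -0.3 ]
-2.25 [-0.35 -2.4  -0.3 ]
-2.5 [-0.52 -2.5  -0.3 ]
-2.75 [-0.71 -2.6  -0.3 ]
-3.0 [-0.91 -2.7  -0.2 ]
```

```bash
python3 - <<'E'
from h import *
print(sign_off())
E
```

```text
the job is handed in; nothing more can be done
None
```

I hung the blue tray in the upper groove, in the free bay, and stood the amber bottle upright in it. I handed the job in at about 26 s of the 72 s allowed.

**How it was done:** The moves can't tilt the tool, so I gripped the tray by the side edges of its tab. I tilted it up to about 35° on its back edge on the bench, then clamped it harder to carry it. The lip went in by small steps. With the grip relaxed, the front swung down around the hook. The force sensor never read more than about 3–4 N, including the tray's own weight. Then I picked the amber bottle from the bench and released it once it stopped sinking on the tray floor.

**Last checks, from camera depth (good to about 2 mm):**

| Check | Reading | Limit |
|---|---|---|
| Tray middle along the bay | within about 1 mm of where I placed the bay's middle | 50 mm |
| Sideways tilt | about 0.3° | 2° |
| Front-to-back tilt | front down 1.1° to 1.4° | 2° |
| Rear face off the panel | about 1.5 mm, taking the back plate as 4 mm thick | 0 to 2 mm |
| Bottle | upright, top about 67 mm above the tray floor | – |

- **Not perfectly level:** the front droops slightly. By my geometry the hook's own play allows up to about 1.75°, so this looks like its natural hang. The reading was the same before and after the bottle went in.
- **Everything else:** the other objects looked in place in the last pictures. I made a difference picture against the start but did not look at it, and the arm hid part of the left side from above. The robot was clear of everything at hand-in.

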